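Turn a ceramic disc over with the spatula and push it home

ROBOT

A 6-joint arm with a two-finger parallel gripper is mounted at the origin on a cart in front of the work surface, level with it; the furniture and walls round the work are solid. World frame = base frame: x ahead of the robot, y to its left, z up, the work surface at z = 0. Lengths are in m, angles in rad, forces in N, time in s.
With the tool pointing down it reaches from about 0.375 to 0.9 m from the base axis. Payload 3.1 kg.
Tool frame: the origin (TCP) lies at the very end of the fingers, on their centre line; the grasp point (between the pads) lies 19 mm behind it; z points along the fingers, y is the direction in which the jaws open and shut (so a half turn about z gives the same grasp; the last joint's range is limited). The gripper opens to 85 mm and grips with 20 to 120 N. Pads are 22 mm wide; open, the fingers measure 114 mm over their backs; the gripper's body (76 mm by 85 mm) begins 54 mm behind the grasp point. The pads swing forward as they close: fully open they stand 13 mm farther back than shut.
Start: joints at [-1.433, 0.527, 1.433, -0, 1.181, -0.178], TCP at [0.194, -0.594, 0.231] pointing down, gripper open.
Joint ranges: [-3.08, 3.08], [-0.75, 2.2], [0.22, 2.44], [-1.43, 4.57], [0, 2.65], [-2.85, 2.85]. Speed limits (rad/s): [2.79, 2.79, 3.14, 3.14, 3.14, 3.14].

INTERFACE

Orientations are given as a unit quaternion [x, y, z, w].
In Python, from station import manip gives the robot as it stands. The module is installed in compiled form; this text tells all that it offers.
- The arm moves only by the tool send_rows, never from a script. Its argument "commands" is a list of rows, each an object with "delta_pos": the shift along the world's x, y, z in cm, a list of three; "yaw": the turn about the world's z in rad. A call has 1 to 10 rows; each row shifts and turns the pose as measured when the row begins; what a row does not reach is not made up. A row lasts 1/8 s, in which the tool goes at most 62.5 mm and 10.7 degrees, less where a joint would pass 70% of its speed; a pose out of reach is approached as far as the arm can. A call is refused whole if a number of a shift passes 6.25 or a number of a turn 0.188, either way. A call with a gripper value outside its range is refused whole. "grip" is the closure, from -1 (fully open) to 1 (shut), set as the call begins (left out, the last holds). The fingers move at their own pace and stop on an object; "force" is the grip in N (left out, the last holds). Time passes only in rows, so rows that do not move let the fingers close. It gives the time, the measured TCP pose, the force and the opening at its end, in the units of the state.
- manip.sense(): the state, without advancing time (a new reading comes with each control period).
- manip.snapshot(name): name is "side" or "top" or "wrist"; returns the picture (384x512x3 uint8, blue, green, red); there is no depth.
- manip.get_calibration(name): a dict with "fx", "fy", "cx", "cy" (pixels), "world_to_cam" (4x4, takes a point from world to camera coordinates); the wrist camera has in their place "mount" (4x4, takes a point from camera to tool coordinates, whose origin is the TCP and whose axes are the flange's). Camera axes: x right, y down, z forward; pixel columns grow to the right and rows downward; lengths in m; the calibration is good to about 2 mm. A picture is of the moment at which its call begins: read the wrist's pose just before it. get_calibration takes no time and is no camera call.
- manip.sign_off(): hands the job in, once; it reports no verdict.
The state is a dict: "t": time; "q": joint angles; "qd": joint speeds; "tau": joint torques, N m; "tcp_pos": TCP position; "tool_rot": TCP orientation; "force": force on the tool from outside, world axes, zero at the start; "ft_torque": the same for the moment, N m; "finger_gap": opening from 0.0 (shut) to 1.0 (fully open).
Only numpy, scipy, OpenCV 4.12 (cv2) and the standard library are available. Lean on these libraries where they do the work, as an engineer would, in place of code of your own. Each camera call takes 0.05 s, during which the arm holds its last target. There are 200 camera calls.

TASK

Pick up the cranked spatula and, without touching the ceramic disc with the gripper, slip the blade along the lower deck under the disc's near edge and turn the disc over the step, so that it lies upside down on the upper deck of the block. Then push it home with the spatula until it touches the back rail, and set the spatula down on the worktop clear of the block. Work gently: neither the disc nor the block may be struck or pressed hard, and the beaker, the vials and the tape roll stay where they are.

Things in the scene. Friction and masses are not known exactly. Their poses are not given: they have to be found in the camera images.
- spatula_grip (a point): Cranked spatula (130 g), centre of its flat-sided black handle: a bar 80 mm long (28 mm ahead to 52 mm behind this point), 14 wide, 24 high. x along the spatula to the blade tip, y across, z up when it stands. At the start it stands on the worktop on the root of its blade and a steel heel rod 56 mm behind this point; the grip is 45 mm above the worktop, to which the heel also reaches down.
- spatula: The spatula; origin 45 mm below spatula_grip. Blade: flat steel, 44 mm wide, 2 mm thick, rounded front edge 90 mm ahead of the origin. Its root (33 mm ahead of the origin) lies on the plane of the origin; from there the blade is bent upward by 0 to 0.12 rad, differently each time, so that the front edge stands 0 to 7 mm above that plane: not measured, so feel for it. It keeps its bend in use.
- disc_center (a point): Centre (half-way up) of the white ceramic disc, 70 mm in diameter, 11.5 mm thick, about 90 g. At the start it lies loose on the lower deck, plain face down, its far rim 0 to 7 mm from the step. z points from the plain face to the face with the raised land.
- disc: The same disc; origin in the centre of its plain face. From there along z: a shallow bevel (radius 31 growing to 35 mm over the first 2 mm), so that the outer edge stands 2 mm clear of the deck; the rim (radius 35, z = 2 to 8 mm); a chamfer up to 10 mm; a round raised land (radius 26) up to 11.5 mm.
- block: Dark steel turning block, 102 mm wide, fixed to the worktop. Origin on the worktop below the middle of the step; x points from the lower to the upper deck, away from the robot (within 0.35 rad of straight ahead), z up. Two side cheeks stand 78 mm apart (y = -39 to 39 mm), tops 36 mm above the worktop. The step at x = 0 is 8 mm high.
- home (a point): Point on the upper deck, 28 mm above the worktop, 50 mm beyond the step: below the centre of the disc when that is fully home against the back rail, whose face is 35 mm farther (block x = 85 mm, top 44 mm above the worktop). Axes as the block's.
- beaker: Small plain beaker, 59 mm wide, 64 mm tall, loose, a bystander to the left; origin under its centre.
- vial_3: Small capped brown vial, 24 mm wide, 73 mm tall, loose, a bystander to the left of the block; origin under its centre.
- tape_roll: Roll of tape lying flat, 98 mm wide, 25 mm tall, loose, a bystander to the right; origin under its centre.
- lower_deck (a point): Point in the middle of the block's flat lower deck, 20 mm above the worktop, 40 mm before the step. The deck runs from the step (block x = 0) to the open near end (block x = -110 mm). Axes as the block's.

How it is judged:
On the way, in this order (a step that is already met when the one before it is completed fails the run):
1. the spatula tilts the disc up on its edge (by more than 0.5 rad), the gripper holding the spatula (angle between disc's own z axis and vertical between 0.5 and 2 rad and contact force between spatula and disc above 0.05 N and contact force between the fingers and spatula above 1 N), for 0.04 s.
2. the disc has landed upside down on the upper deck (angle between disc's own z axis and vertical above 3.04 rad and x of disc_center in the frame of block above 0.02 m), for 0.2 s.
At the end, for the whole second after the job is handed in: The disc lies flat and upside down (raised land down, within about 3.5 degrees) on the upper deck, against the back rail (within 3 mm), at rest; the spatula lies released and at rest on the worktop, touching neither block nor disc (angle between disc's own z axis and vertical above 3.08 rad and x of disc_center in the frame of home between -0.003 and 0.003 m and y of disc_center in the frame of home between -0.006 and 0.006 m and z of disc_center in the frame of home below 0.008 m and height (world z) of spatula_grip below 0.055 m and linear speed of each of spatula, disc below 0.02 m/s and contact force between spatula and block below 0.05 N and contact force between spatula and disc below 0.05 N).
It fails at once if the spatula presses the disc with more than 12 N (contact force between spatula and disc above 12 N).
It fails at once if the spatula presses the block with more than 12 N (contact force between spatula and block above 12 N).
It fails at once if the gripper or arm touches the disc (contact force between the arm and disc above 0.5 N).
It fails at once if the fingers touch the disc (contact force between the fingers and disc above 0.5 N).
It fails at once if a bystander is moved by more than 3 cm (distance of any of beaker, vial_3, tape_roll from where it was at the start of the episode above 0.03 m).
It also fails if it takes over 64 s, if anything falls off the work surface, if the arm or the gripper's body presses on something with over 40 N, if the wrist force passes 120 N, or if a joint passes its speed limit or range.

## Working session

There is one attempt and no reset: what is moved stays moved. The work goes in short steps, Python scripts to look and compute and a tool call to move; the robot and the scene stay as the last step left them, time stands still between calls to the robot, and variables do not carry over. Pictures are saved under pics/ and viewed, about 8 in all and at most 12, crops included, and the job is handed in when it is done.

Besides the shell and the picture viewer there is one more tool, called after "Emit:" by a JSON object that holds its "op" and its "data", one argument or row to a line. send_rows: Moves the arm, as the interface text tells. Its arguments: {"type":"object","properties":{"commands":{"type":"array","items":{"type":"object","properties":{"delta_pos":{"type":"array","items":{"type":"number"}},"yaw":{"type":"number"}}}},"grip":{"type":"number"},"force":{"type":"number"}},"required":["commands"]}

```bash
mkdir -p pics
python3 - <<'E'
from station import manip
import cv2,numpy as np
s=manip.sense();print(s)
a=manip.snapshot("top");b=manip.snapshot("side")
cv2.imwrite("pics/top0.png",a);cv2.imwrite("pics/side0.png",b)
for n in("top","side","wrist"):print(n,manip.get_calibration(n))
E
```

```text
{'t': 0.0, 'q': array([-1.43352620e+00,  5.28449934e-01,  1.43390229e+00,  9.34510722e-06,
        1.18136221e+00, -1.78479339e-01]), 'qd': array([ 0.00110752, -0.00081311, -0.00011219, -0.0007408 , -0.00065283,
       -0.00066226]), 'tau': array([-8.07908782e-04, -4.42354739e+01, -1.78027493e+01, -1.55436037e-04,
        8.48536205e-03,  1.63600026e-05]), 'tcp_pos': array([ 0.19402548, -0.59337985,  0.23034357]), 'tool_rot': array([ 9.87563371e-01,  1.57217883e-01,  2.61776443e-05, -1.06057976e-03]), 'force': array([-0.43959718, -0.51344515, -0.29546886]), 'ft_torque': array([ 0.03207417, -0.03099714, -0.04821562]), 'finger_gap': 0.9953988045604357}
top {'fx': 423.17387358208856, 'fy': 423.17387358208856, 'cx': 258.767518567604, 'cy': 193.2765389217875, 'world_to_cam': array([[-0.02417832, -0.99958097,  0.01591493, -0.04320342],
       [-0.98100647,  0.0206582 , -0.19287181,  0.55431125],
       [ 0.19246222, -0.02027597, -0.98109489,  1.40813978],
       [ 0.        ,  0.        ,  0.        ,  1.        ]])}
side {'fx': 464.87627147321854, 'fy': 464.87627147321854, 'cx': 254.98725464184704, 'cy': 192.01971637784047, 'world_to_cam': array([[-0.35090973, -0.93640355,  0.00327969,  0.15769473],
       [-0.62905106,  0.23313451, -0.74158147,  0.39736346],
       [ 0.6936549 , -0.26229125, -0.67085481,  0.9506559 ],
       [ 0.        ,  0.        ,  0.        ,  1.        ]])}
wrist {'fx': 324.97036717319776, 'fy': 324.97036717319776, 'cx': 250.21489785170067, 'cy': 186.30835542639338, 'mount': array([[ 6.68121180e-04, -9.53354158e-01, -3.01853282e-01,
         7.61706029e-02],
       [ 9.99999704e-01,  5.22084263e-04,  5.64478805e-04,
        -7.53971899e-04],
       [-3.80555367e-04, -3.01853570e-01,  9.53354225e-01,
        -1.44014580e-01],
       [ 0.00000000e+00,  0.00000000e+00,  0.00000000e+00,
         1.00000000e+00]])}
```

View pics/top0.png

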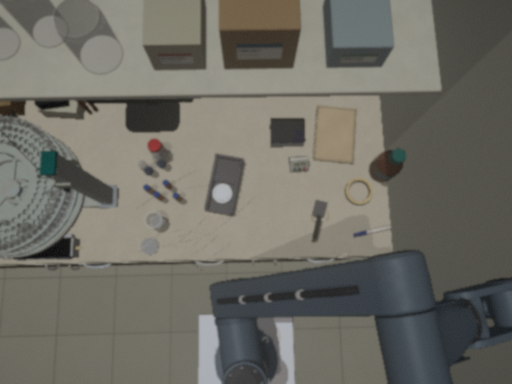

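View pics/side0.png

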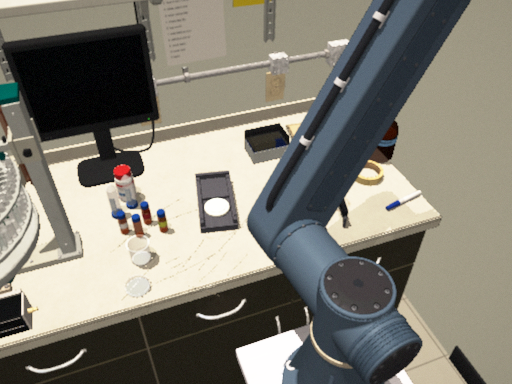

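The top view shows the block around (224,185) with the disc at (222,193). The spatula is at (318,218) with its blade towards the far side, and the tape roll is at (358,192). In the side view the arm partly hides the spatula. Next I'll measure these.

```bash
cat > h.py <<'E'
from station import manip
import cv2,numpy as np
from scipy.spatial.transform import Rotation as R
def cam(name,s=None):
    c=manip.get_calibration(name); K=np.array([[c['fx'],0,c['cx']],[0,c['fy'],c['cy']],[0,0,1.]])
    if name=='wrist':
        T=np.eye(4);T[:3,:3]=R.from_quat(s['tool_rot']).as_matrix();T[:3,3]=s['tcp_pos'];M=np.linalg.inv(T@c['mount'])
    else: M=c['world_to_cam']
    return K,M
def ray(K,M,uv,z):
    uv=np.atleast_2d(np.asarray(uv,float)); d=np.c_[uv,np.ones(len(uv))]@np.linalg.inv(K).T@M[:3,:3]
    o=-M[:3,:3].T@M[:3,3]; return o+d*((z-o[2])/d[:,2])[:,None]
def proj(K,M,p):
    q=np.atleast_2d(p)@M[:3,:3].T+M[:3,3]; q=q@K.T; return q[:,:2]/q[:,2:]
E
python3 - <<'E'
from h import *
a=cv2.imread("pics/top0.png");K,M=cam("top")
g=cv2.cvtColor(a,cv2.COLOR_BGR2GRAY)
def blobs(m,box,z,n):
    mm=np.zeros_like(m);u0,v0,u1,v1=box;mm[v0:v1,u0:u1]=m[v0:v1,u0:u1]
    for c in cv2.findContours(mm,cv2.RETR_EXTERNAL,cv2.CHAIN_APPROX_NONE)[0]:
        if cv2.contourArea(c)<15: continue
        w=ray(K,M,c[:,0],z)[:,:2]; r=cv2.minAreaRect((w*1000).astype(np.float32)); print(n,r,len(c))
blobs((g<100).astype(np.uint8)*255,(195,140,255,225),.036,'block')
blobs((g>170).astype(np.uint8)*255,(208,175,238,208),.0315,'disc')
blobs((g<95).astype(np.uint8)*255,(300,190,335,250),.045,'spat')
hsv=cv2.cvtColor(a,cv2.COLOR_BGR2HSV)
blobs(((hsv[...,1]>90)&(hsv[...,2]>110)).astype(np.uint8)*255,(335,170,380,212),.025,'tape')
c=cv2.resize(a[140:250,130:385],None,fx=3,fy=3,interpolation=cv2.INTER_CUBIC);cv2.imwrite("pics/c0.png",c)
E
```

```text
block ((590.96875, 62.22808837890625), (105.66427612304688, 207.35206604003906), 78.37230682373047) 164
disc ((563.4010009765625, 72.64657592773438), (56.048011779785156, 53.57466125488281), 89.78166198730469) 46
spat ((453.4305419921875, -250.8055419921875), (35.318294525146484, 140.33660888671875), 73.63322448730469) 89
```

View pics/c0.png

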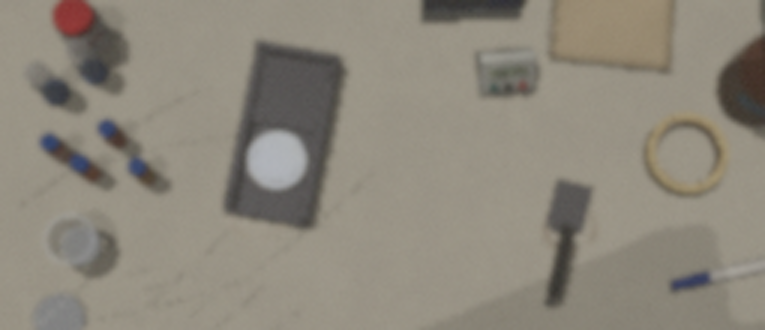

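The crop shows the disc at the middle of the block, the block turned about -0.2 rad and the spatula pointing nearly the same way. I'll go above the spatula handle and use the wrist camera.

Emit:
{"op": "send_rows", "data": {
  "commands": [
    {"delta_pos": [3,4.35,-0.3],"yaw": -0.062},
    {"delta_pos": [3,4.35,-0.3],"yaw": -0.062},
    {"delta_pos": [3,4.35,-0.3],"yaw": -0.062},
    {"delta_pos": [3,4.35,-0.3],"yaw": -0.062},
    {"delta_pos": [3,4.35,-0.3],"yaw": -0.062},
    {"delta_pos": [3,4.35,-0.3],"yaw": -0.062},
    {"delta_pos": [3,4.35,-0.3],"yaw": -0.062},
    {"delta_pos": [3,4.35,-0.3],"yaw": -0.062}
  ],
  "grip": -1
}}

```text
t: 1.1
tcp_pos: [0.4368, -0.2376, 0.2031]
tool_rot: [0.995, -0.103, -0.0, -0.001]
force: [0.3, -0.5, -0.0]
finger_gap: 0.997
```

Run:
```python
from h import *
s=manip.sense();a=manip.snapshot("wrist");cv2.imwrite("pics/w1.png",a);np.save("w1.npy",np.r_[s['tcp_pos'],s['tool_rot']])
print(s['t'],s['tcp_pos'],s['tool_rot'],s['force'])
```

```text
1.1 [ 0.43675579 -0.23756837  0.20310752] [ 9.94700334e-01 -1.02807568e-01 -1.80327418e-04 -1.34765805e-03] [ 0.32081772 -0.47049697 -0.02503539]
```

View pics/w1.png

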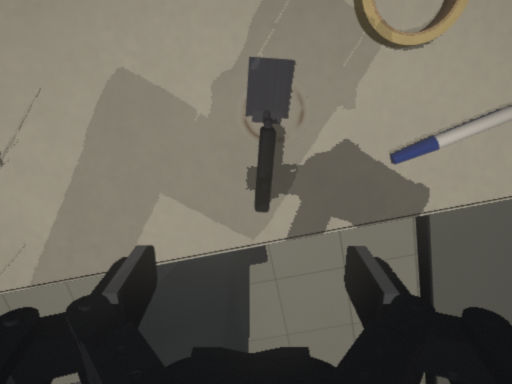

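The spatula lies ahead of the gripper: blade (270,88), handle from (266,128) to (262,210). I'll turn these pixels into positions.

Run:
```python
from h import *
d=np.load("w1.npy");s=dict(tcp_pos=d[:3],tool_rot=d[3:]);a=cv2.imread("pics/w1.png");K,M=cam("wrist",s)
g=cv2.cvtColor(a,cv2.COLOR_BGR2GRAY)
m=(g<38).astype(np.uint8);m[:125]=0;m[216:]=0;m[:,:250]=0;m[:,:250]=0;m[:,282:]=0
v,u=np.nonzero(m)
for z in(.057,.033):
    w=ray(K,M,np.c_[u,v],z)[:,:2]*1000;r=cv2.minAreaRect(w.astype(np.float32));print(z,r)
vx=cv2.fitLine(w.astype(np.float32),cv2.DIST_HUBER,0,.01,.01).ravel();print('line yaw',np.arctan2(vx[1],vx[0]),vx)
m=(g<70).astype(np.uint8);m[:,:225]=0;m[:50]=0;m[122:]=0;m[:,300:]=0
c=max(cv2.findContours(m,0,1)[0],key=cv2.contourArea);w=ray(K,M,c[:,0],.005)[:,:2]*1000
print('blade',cv2.minAreaRect(w.astype(np.float32)))
print(ray(K,M,[[248,58],[294,60],[247,117],[289,121],[266,128],[262,210]],.005)*1000)
print(ray(K,M,[[266,128],[262,210]],.057)*1000)
print('yaw tool',R.from_quat(d[3:]).as_matrix()[:,0])
```

```text
0.057 ((470.0144348144531, -258.4369812011719), (5.397909164428711, 11.818669319152832), 10.939826965332031)
0.033 ((466.6130676269531, -258.8603210449219), (5.844510555267334, 12.796534538269043), 10.940008163452148)
line yaw 1.4161963 [ 1.5398486e-01  9.8807323e-01  4.6688385e+02 -2.5931351e+02]
blade ((500.1303405761719, -269.66986083984375), (44.22130584716797, 61.432621002197266), 73.96640014648438)
[[ 534.86072696 -255.27614795    5.        ]
 [ 523.84316975 -299.15944138    5.        ]
 [ 479.39277467 -242.54886135    5.        ]
 [ 466.52377075 -284.38267019    5.        ]
 [ 464.30186524 -259.64781077    5.        ]
 [ 374.88022833 -237.78784568    5.        ]]
[[ 471.41951884 -258.68603929   57.        ]
 [ 395.59128074 -240.14910914   57.        ]]
yaw tool [ 9.78861143e-01 -2.04524958e-01 -6.35842379e-04]
```

Emit:
{"op": "send_rows", "data": {
  "commands": [
    {"delta_pos": [0.82,-1.47,-3.0],"yaw": -0.05},
    {"delta_pos": [0,0,-5.5]},
    {"delta_pos": [0,0,-5.5]},
    {"delta_pos": [0,0,-3.0]},
    {"delta_pos": [0,0,-0.6]},
    {"delta_pos": [0,0,0]}
  ]
}}

```text
validation failed for argument at $.co...
```

Run:
```python
from h import *
s=manip.sense();a=manip.snapshot("wrist");cv2.imwrite("pics/w2.png",a)
print(s['t'],s['tcp_pos'],R.from_quat(s['tool_rot']).as_matrix()[:,0],s['force'])
```

```text
1.15 [ 0.43872415 -0.2315773   0.20268456] [ 0.97929337 -0.20244392 -0.00097975] [1.60834216 1.6973238  0.05936839]
```

View pics/w2.png

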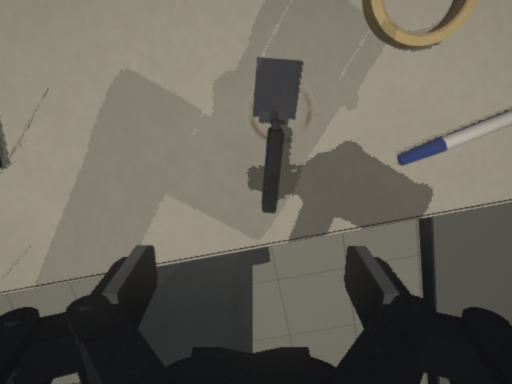

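The picture is the same view, shifted by the settling arm. I'll re-measure from it as a cross-check, since it's nearly static.

Run:
```python
from h import *
s=dict(tcp_pos=np.array([0.43872415,-0.2315773,0.20268456]),tool_rot=(R.from_euler('z',-np.arctan2(0.20244392,0.97929337))*1).as_quat())
c=np.arctan2(-0.20244392,0.97929337)
s['tool_rot']=(R.from_euler('z',c)*R.from_euler('x',np.pi)).as_quat()
K,M=cam("wrist",s);a=cv2.imread("pics/w2.png")
print(ray(K,M,[[275,128],[269,211]],.057)*1000)
print(ray(K,M,[[257,58],[302,60],[254,117],[298,121]],.004)*1000)
hsv=cv2.cvtColor(a,cv2.COLOR_BGR2GRAY);print(hsv[170,255:290],hsv[200,255:290])
print(manip.sense()['tcp_pos'])
```

```text
Traceback (most recent call last):
TypeError: Argument 'other' has incorrect type (expected scipy.spatial.transform._rotation.Rotation, got int)
```

Run:
```python
from h import *
c=np.arctan2(-0.20244392,0.97929337)
s=dict(tcp_pos=np.array([0.43872415,-0.2315773,0.20268456]),tool_rot=(R.from_euler('z',c)*R.from_euler('x',np.pi)).as_quat())
K,M=cam("wrist",s);a=cv2.imread("pics/w2.png")
print(ray(K,M,[[275,128],[269,211]],.057)*1000)
print(ray(K,M,[[257,58],[302,60],[254,117],[298,121]],.004)*1000)
g=cv2.cvtColor(a,cv2.COLOR_BGR2GRAY);print(g[170,258:290],g[200,258:290])
print(manip.sense()['tcp_pos'])
```

```text
[[ 471.88743809 -260.80663617   57.        ]
 [ 395.38064292 -241.02866129   57.        ]]
[[ 535.14204189 -258.28400237    4.        ]
 [ 524.39746082 -301.33913336    4.        ]
 [ 479.86963704 -244.08904598    4.        ]
 [ 466.62729423 -288.09737245    4.        ]]
[77 76 76 77 76 71 53 43 43 45 45 47 47 46 46 45 45 44 45 43 43 44 58 75
 76 76 76 75 75 75 76 75] [128 127 124 104  56  44  44  43  44  44  44  44  44  44  44  43  43  43
  47  70 102 122 127 127 127 127 127 128 130 136 144 144]
[ 0.43724463 -0.23426702  0.2027622 ]
```

Emit:
{"op": "send_rows", "data": {
  "commands": [
    {"delta_pos": [0.8,-1.9,-3.0],"yaw": -0.05},
    {"delta_pos": [0,0,-5.5],"yaw": 0},
    {"delta_pos": [0,0,-5.0],"yaw": 0},
    {"delta_pos": [0,0,-3.0],"yaw": 0},
    {"delta_pos": [0,0,0],"yaw": 0}
  ]
}}

```text
t: 1.82
tcp_pos: [0.4461, -0.257, 0.0341]
tool_rot: [0.993, -0.122, 0.001, -0.0]
force: [-0.5, 0.2, -0.6]
finger_gap: 1.001
```

```bash
cat > st.py <<'E'
from station import manip
import numpy as np
from scipy.spatial.transform import Rotation as R
s=manip.sense();x=R.from_quat(s['tool_rot']).as_matrix()[:,0]
print(round(s['t'],2),(s['tcp_pos']*1000).round(2),'yaw',np.arctan2(x[1],x[0]).round(4),'F',s['force'].round(2),'T',s['ft_torque'].round(3),'gap',round(s['finger_gap'],3),'q6',s['q'].round(2))
E
python3 st.py
```

```text
1.82 [ 446.14 -257.03   34.11] yaw -0.245 F [-0.46  0.19 -0.58] T [ 0.057 -0.002  0.01 ] gap 1.001 q6 [-0.74  0.71  1.85  0.    0.58  1.07]
```

Emit:
{"op": "send_rows", "data": {
  "commands": [
    {"delta_pos": [-0.1,0.35,-0.8],"yaw": -0.008},
    {"delta_pos": [0,0,0],"yaw": 0}
  ]
}}

```text
t: 2.08
tcp_pos: [0.4456, -0.2548, 0.0273]
tool_rot: [0.992, -0.127, 0.003, 0.001]
force: [-0.6, 0.8, 0.4]
finger_gap: 0.997
```

Emit:
{"op": "send_rows", "data": {
  "commands": [
    {"delta_pos": [0,0,0],"yaw": 0},
    {"delta_pos": [0,0,0],"yaw": 0},
    {"delta_pos": [0,0,0],"yaw": 0},
    {"delta_pos": [0,0,0],"yaw": 0},
    {"delta_pos": [0,0,0],"yaw": 0},
    {"delta_pos": [0,0,0],"yaw": 0}
  ],
  "grip": 1,
  "force": 40
}}

```text
t: 2.82
tcp_pos: [0.4474, -0.2561, 0.0302]
tool_rot: [0.992, -0.126, 0.005, 0.002]
force: [0.1, -0.2, -0.7]
finger_gap: 0.156
```

```bash
python3 st.py
```

```text
2.83 [ 447.36 -256.13   30.17] yaw -0.2534 F [ 0.15 -0.2  -0.67] T [ 0.069 -0.037  0.041] gap 0.156 q6 [-0.74  0.71  1.86  0.    0.56  1.08]
```

Emit:
{"op": "send_rows", "data": {
  "commands": [
    {"delta_pos": [0,0,3],"yaw": 0},
    {"delta_pos": [0,0,5],"yaw": 0},
    {"delta_pos": [0.5,5.0,2],"yaw": 0.01},
    {"delta_pos": [0.5,6,0],"yaw": 0.01},
    {"delta_pos": [0.5,6,0],"yaw": 0.01},
    {"delta_pos": [0.5,6,0],"yaw": 0.01},
    {"delta_pos": [0.5,6,0],"yaw": 0.01},
    {"delta_pos": [0.5,3.5,0],"yaw": 0},
    {"delta_pos": [0,0.8,0],"yaw": 0},
    {"delta_pos": [0,0,0],"yaw": 0}
  ],
  "force": 60
}}

```text
t: 4.08
tcp_pos: [0.4763, 0.0847, 0.1316]
tool_rot: [0.995, -0.102, 0.006, 0.003]
force: [-0.5, 0.0, 0.3]
finger_gap: 0.154
```

Run:
```python
from h import *
exec(open('st.py').read())
a=manip.snapshot("wrist");cv2.imwrite("pics/w3.png",a);np.save("w3.npy",np.r_[s['tcp_pos'],s['tool_rot']])
s=manip.sense();print(s['tcp_pos'],s['tool_rot'])
```

```text
4.08 [476.27  84.71 131.59] yaw -0.2053 F [-0.48  0.01  0.32] T [0.016 0.05  0.002] gap 0.154 q6 [-0.05  0.5   1.88 -0.01  0.75  1.73]
[0.4763694  0.08423173 0.131606  ] [ 0.99466561 -0.10297162  0.00555257  0.00251871]
```

View pics/w3.png

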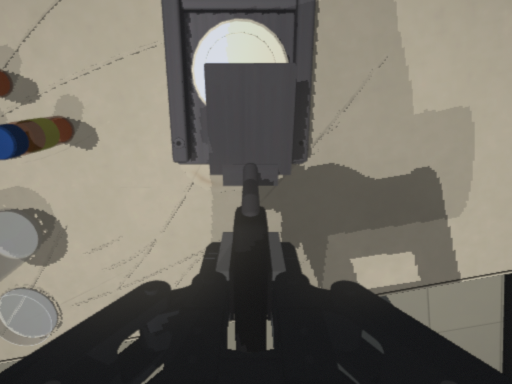

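The wrist view shows the block cheeks from (165,0) to (174,163) on the left and (315,0) to (311,160) on the right. The disc is centred around (240,68) with its top at v=20, and the blade tip is at v=64, u 206–294. I'll measure from these.

Run:
```python
from h import *
d=np.load("w3.npy");s=dict(tcp_pos=d[:3],tool_rot=d[3:]);a=cv2.imread("pics/w3.png");K,M=cam("wrist",s)
g=cv2.cvtColor(a,cv2.COLOR_BGR2GRAY).astype(int)
for v in (5,20,40,60,80,100,120,140,155,162,170,180): print(v,'L',[int(x) for x in g[v,158:216:2]],'R',[int(x) for x in g[v,286:322:2]])
print('col180',g[145:175,180]);print('blade col tip',g[56:72,250]); print('col300',g[145:175,305])
# disc
m=(g>150).astype(np.uint8);m[:,:188]=0;m[:,294:]=0;m[64:]=0
pts=[]
for v in range(24,62,2):
    u=np.nonzero(m[v])[0]; pts+= [[u[0]-.5,v],[u[-1]+.5,v]]
for z in(.028,.030):
    w=ray(K,M,pts,z)[:,:2]; A=np.c_[2*w,np.ones(len(w))];x=np.linalg.lstsq(A,(w**2).sum(1),rcond=None)[0]
    print('disc',z,x[:2]*1000,np.sqrt(x[2]+x[:2]@x[:2])*1000)
T=R.from_quat(d[3:]).as_matrix();print('tool z',T[:,2])
```

```text
5 L [164, 154, 80, 80, 81, 80, 80, 82, 82, 76, 54, 36, 67, 90, 90, 90, 90, 90, 89, 90, 89, 89, 90, 89, 89, 89, 89, 89, 89] R [82, 81, 81, 80, 77, 53, 60, 69, 70, 70, 69, 69, 70, 67, 57, 78, 107, 144]
20 L [166, 165, 128, 78, 82, 81, 82, 83, 83, 80, 66, 38, 33, 39, 50, 54, 69, 90, 88, 87, 89, 90, 88, 88, 88, 88, 90, 88, 89] R [73, 74, 74, 73, 54, 45, 64, 71, 70, 70, 70, 70, 70, 64, 65, 82, 112, 146]
40 L [166, 167, 167, 99, 82, 81, 82, 83, 84, 83, 78, 57, 34, 35, 41, 54, 89, 92, 88, 88, 95, 173, 201, 218, 218, 218, 218, 218, 218] R [73, 73, 74, 70, 44, 52, 68, 71, 70, 71, 71, 71, 69, 59, 81, 86, 123, 147]
60 L [169, 168, 168, 157, 85, 83, 81, 83, 83, 86, 84, 71, 45, 34, 38, 43, 55, 134, 210, 219, 219, 219, 219, 219, 219, 219, 219, 219, 219] R [160, 92, 72, 66, 44, 63, 72, 73, 71, 71, 73, 71, 67, 68, 86, 143, 147, 148]
80 L [171, 171, 172, 173, 153, 81, 84, 83, 85, 85, 84, 82, 60, 36, 35, 43, 57, 119, 207, 219, 220, 220, 220, 190, 73, 74, 74, 73, 74] R [72, 71, 70, 70, 70, 61, 74, 71, 66, 67, 52, 70, 64, 83, 90, 137, 148, 147]
100 L [174, 175, 174, 174, 173, 125, 83, 84, 84, 86, 86, 85
[... 1248 characters left out ...]
3, 173, 173, 172, 173, 175, 175, 174, 174, 174, 175, 175, 175, 175, 173, 178, 177, 175, 169, 164, 161, 162, 165, 162, 150, 151] R [86, 86, 85, 87, 86, 86, 86, 86, 86, 86, 86, 86, 86, 87, 87, 87, 86, 88]
col180 [ 80  89  86  82  87  87  87  87  88  88  88  88  88  88  88  87  76  72
  97 135 173 177 176 176 175 174 173 173 173 173]
blade col tip [215 215 216 215 215 214 197 112  74  73  72  73  73  73  73  72]
col300 [ 73  71  71  70  71  70  70  70  71  72  71  72  71  71  71  73  93 130
 147 149 147 147 146 144 132  94  87  87  86  86]
disc 0.028 [561.70821588  74.65912904] 34.32444270843007
disc 0.03 [561.60702148  74.6238138 ] 34.04817451032127
tool z [ 0.01047642 -0.00617723 -0.99992604]
```

Run:
```python
from h import *
d=np.load("w3.npy");s=dict(tcp_pos=d[:3],tool_rot=d[3:]);K,M=cam("wrist",s)
def fit(p,n):
    w=ray(K,M,p,.036)[:,:2]*1000;v=cv2.fitLine(w.astype(np.float32),cv2.DIST_L2,0,.01,.01).ravel();v*=np.sign(v[0]);
    print(n,'yaw',np.arctan2(v[1],v[0]).round(4),v[2:]);return w
L=fit([[162.3,20],[163.5,40],[165.5,60],[166.7,80],[168.3,100],[170,120],[171.2,140],[172.7,155]],'Lout')
I=fit([[179,20],[180.5,40],[182,60],[182.5,80],[183.5,100],[184.5,120],[186,140]],'Lin')
Ri=fit([[295.5,20],[294.5,40],[294,60]],'Rin')
Ro=fit([[313,20],[312,40],[311,60],[310,80],[309,120]],'Rout')
n=ray(K,M,[[180,160.5]],.036)[0]*1000;print('near L',n)
for y in(-.203,-.195,-.21):
    ey=np.array([-np.sin(y),np.cos(y)]);ex=np.array([np.cos(y),np.sin(y)])
    print(y,[ (q@ey).mean().round(1) for q in(L,I,Ri,Ro)],'near x',n[:2]@ex,'disc',np.array([561.65,74.6])@ex,np.array([561.65,74.6])@ey,'tcp',d[:2]*1000@ex,d[:2]*1000@ey)
tip=ray(K,M,[[250,62.7]],.101)*1000;print('tip',tip,'T corners depth',325*44/88)
p=np.array([[206,64],[294,64],[208,164],[291.5,164]],float)
for i in(0,2):
    w=(p[i+1]-p[i])[0];dep=325*44/w
    c=np.r_[np.linalg.inv(K)@np.r_[(p[i]+p[i+1])/2,1]*dep]; print(M[:3,:3].T@(c-M[:3,3])*1000)
```

```text
Lout yaw -0.1984 [558.49585 127.07812]
Lin yaw -0.2079 [562.6961   114.950165]
Rin yaw -0.2055 [572.99493  33.34371]
Rout yaw -0.1931 [555.0551   24.84311]
near L [508.15641485 131.81025213  36.        ]
-0.203 [np.float64(237.1), np.float64(226.0), np.float64(148.2), np.float64(136.2)] near x 471.1479279326198 disc 535.0771650596391 186.3016637921938 tcp 449.4105310198931 178.99138643484113
-0.195 [np.float64(232.9), np.float64(221.8), np.float64(143.7), np.float64(131.9)] near x 472.9852507303442 disc 536.5504400943234 182.01513051004272 tcp 450.8280657771957 175.39041284243982
-0.21 [np.float64(240.7), np.float64(229.7), np.float64(152.1), np.float64(140.0)] near x 469.51553128374263 disc 533.7599547262988 190.04260898698328 tcp 448.1465910341148 182.13284918968023
tip [[560.80288549  67.17981118 101.        ]] T corners depth 162.5
[  11472.1796797    -2858.26588525 -172983.11031435]
[ -37271.23704403    7424.83064715 -167004.49994923]
```

Run:
```python
from h import *
d=np.load("w3.npy");s=dict(tcp_pos=d[:3],tool_rot=d[3:]);a=cv2.imread("pics/w3.png");K,M=cam("wrist",s)
g=cv2.cvtColor(a,cv2.COLOR_BGR2GRAY).astype(int)
for u in(200,210,220,240,260,270,280):print(u,g[0:30,u])
ex=np.array([np.cos(-.203),np.sin(-.203)])
for v in(4,8,10,12,16,20,22):
  print(v,[(ray(K,M,[[u,v]],z)[0,:2]@ex*1000).round(1) for u in(200,280) for z in(.02,.028)])
t=cv2.imread("pics/top0.png");gt=cv2.cvtColor(t,6);K,M=cam("top")
# profile along block axis in top image, off disc laterally (y'=187+-0), z=.028
ey=np.array([-ex[1],ex[0]])
for yy,z in((187,.028),(187+45,.036),(187-45,.036)):
  xs=np.arange(455,690,3.);P=np.array([np.r_[(x*ex+yy*ey)/1000,z] for x in xs]);uv=proj(K,M,P).astype(np.float32)
  pr=cv2.remap(gt,uv[:,0].reshape(1,-1),uv[:,1].reshape(1,-1),1)[0];print(yy,[(int(x),int(p)) for x,p in zip(xs,pr)])
```

```text
200 [87 88 89 89 90 89 89 85 72 52 36 35 41 62 84 89 89 89 89 89 90 89 90 90
 90 90 90 90 90 90]
210 [ 86  87  89  88  88  89  88  86  71  55  37  37  50  78  87  89  90  89
  90  90  90  90  89  89  90  89  89  97 129 172]
220 [ 86  86  88  88  88  88  88  84  71  54  38  35  45  68  82  84  85  84
  85  85  86  97 138 191 199 207 216 217 217 217]
240 [ 84  86  85  87  88  87  86  83  70  54  36  35  48  71  76  78  77  82
 114 170 180 197 213 214 215 214 215 215 215 215]
260 [ 83  84  86  86  85  86  84  82  69  54  36  35  46  70  74  77  76  76
  76  76  76  76  85 120 164 176 199 212 213 213]
270 [83 82 84 84 84 84 83 82 68 48 35 33 43 65 73 75 76 75 75 75 75 74 74 74
 75 75 75 74 78 95]
280 [81 83 83 83 83 83 81 75 64 47 34 32 35 49 69 73 72 73 73 73 72 72 72 72
 72 71 72 73 72 72]
4 [np.float64(580.1), np.float64(578.3), np.float64(580.1), np.float64(578.3)]
8 [np.float64(577.6), np.float64(575.9), np.float64(577.5), np.float64(575.8)]
10 [np.float64(576.3), np.float64(574.7), np.float64(576.3), np.float64(574.6)]
12 [np.float64(575.0), np.float64(573.4), np.float64(575.0), np
[... 2237 characters left out ...]
 (503, 86), (506, 85), (509, 84), (512, 84), (515, 85), (518, 86), (521, 87), (524, 86), (527, 85), (530, 86), (533, 88), (536, 89), (539, 87), (542, 84), (545, 84), (548, 86), (551, 87), (554, 87), (557, 88), (560, 85), (563, 84), (566, 84), (569, 84), (572, 85), (575, 84), (578, 84), (581, 84), (584, 83), (587, 84), (590, 86), (593, 86), (596, 85), (599, 84), (602, 84), (605, 84), (608, 85), (611, 85), (614, 85), (617, 84), (620, 84), (623, 84), (626, 84), (629, 85), (632, 86), (635, 84), (638, 80), (641, 78), (644, 76), (647, 75), (650, 77), (653, 79), (656, 79), (659, 77), (662, 76), (665, 79), (668, 87), (671, 106), (674, 126), (677, 139), (680, 145), (683, 148), (686, 149), (689, 148)]
```

Emit:
{"op": "send_rows", "data": {
  "commands": [
    {"delta_pos": [-3,1,0],"yaw": 0},
    {"delta_pos": [-3,1,0],"yaw": 0},
    {"delta_pos": [0,0,-3],"yaw": 0},
    {"delta_pos": [0,0,-3],"yaw": 0},
    {"delta_pos": [0,0,-1],"yaw": 0},
    {"delta_pos": [0,0,0],"yaw": 0}
  ]
}}

```text
t: 4.88
tcp_pos: [0.4174, 0.0966, 0.0611]
tool_rot: [0.994, -0.11, 0.008, 0.003]
force: [0.0, 0.4, -1.7]
finger_gap: 0.148
```

```bash
cat >> st.py <<'E'
ex=np.array([np.cos(-.203),np.sin(-.203)]);p=s['tcp_pos'][:2]*1000
t=R.from_quat(s['tool_rot']).as_matrix()[:,2]
print('tcp block x %.1f y %.1f tip x %.1f tiltfwd %.4f lat %.4f'%(p@ex-575,p@[-ex[1],ex[0]]-187,p@ex-575+87,t[:2]@ex,t[:2]@[-ex[1],ex[0]]))
E
python3 st.py
```

```text
4.88 [417.44  96.65  61.08] yaw -0.2197 F [ 0.01  0.41 -1.73] T [ 0.002  0.025 -0.027] gap 0.148 q6 [-0.03  0.6   2.07 -0.02  0.46  1.78]
tcp block x -185.6 y -8.2 tip x -98.6 tiltfwd 0.0157 lat -0.0047
```

Emit:
{"op": "send_rows", "data": {
  "commands": [
    {"delta_pos": [0.1,0.8,-0.4],"yaw": 0.015},
    {"delta_pos": [0,0,-0.4],"yaw": 0},
    {"delta_pos": [0,0,0],"yaw": 0}
  ]
}}

```text
t: 5.25
tcp_pos: [0.4204, 0.1047, 0.0542]
tool_rot: [0.995, -0.102, 0.01, 0.003]
force: [-1.0, 0.3, -1.5]
finger_gap: 0.152
```

```bash
python3 st.py
```

```text
5.25 [420.37 104.74  54.25] yaw -0.2044 F [-1.03  0.26 -1.52] T [ 0.015  0.013 -0.029] gap 0.152 q6 [-0.01  0.62  2.06 -0.02  0.44  1.78]
tcp block x -184.4 y 0.3 tip x -97.4 tiltfwd 0.0200 lat -0.0037
```

Emit:
{"op": "send_rows", "data": {
  "commands": [
    {"delta_pos": [0,0,-0.15],"yaw": 0},
    {"delta_pos": [0,0,-0.1],"yaw": 0}
  ]
}}

```text
t: 5.5
tcp_pos: [0.4207, 0.105, 0.0521]
tool_rot: [0.995, -0.102, 0.01, 0.003]
force: [0.9, 0.3, -0.4]
finger_gap: 0.148
```

```bash
python3 st.py
```

```text
5.5 [420.66 104.96  52.09] yaw -0.2038 F [ 0.94  0.28 -0.36] T [-0.054  0.044 -0.028] gap 0.148 q6 [-0.01  0.63  2.06 -0.02  0.43  1.78]
tcp block x -184.1 y 0.6 tip x -97.1 tiltfwd 0.0212 lat -0.0035
```

Emit:
{"op": "send_rows", "data": {
  "commands": [
    {"delta_pos": [0,0,-0.1],"yaw": 0},
    {"delta_pos": [0,0,-0.1],"yaw": 0}
  ]
}}

```text
t: 5.75
tcp_pos: [0.4207, 0.105, 0.0501]
tool_rot: [0.995, -0.102, 0.01, 0.003]
force: [-0.4, 0.5, -0.7]
finger_gap: 0.149
```

```bash
python3 st.py
```

```text
5.75 [420.66 104.96  50.06] yaw -0.2038 F [-0.41  0.53 -0.71] T [0.009 0.03  0.004] gap 0.149 q6 [-0.01  0.63  2.06 -0.02  0.43  1.78]
tcp block x -184.1 y 0.6 tip x -97.1 tiltfwd 0.0213 lat -0.0035
```

Emit:
{"op": "send_rows", "data": {
  "commands": [
    {"delta_pos": [0,0,-0.1],"yaw": 0},
    {"delta_pos": [0,0,-0.1],"yaw": 0}
  ]
}}

```text
t: 6.0
tcp_pos: [0.4207, 0.1049, 0.0479]
tool_rot: [0.995, -0.102, 0.01, 0.003]
force: [0.9, -0.2, -1.5]
finger_gap: 0.151
```

```bash
python3 st.py
```

```text
6.0 [420.67 104.93  47.89] yaw -0.2038 F [ 0.86 -0.15 -1.52] T [ 0.027  0.016 -0.007] gap 0.151 q6 [-0.01  0.64  2.06 -0.02  0.42  1.78]
tcp block x -184.1 y 0.6 tip x -97.1 tiltfwd 0.0213 lat -0.0035
```

Emit:
{"op": "send_rows", "data": {
  "commands": [
    {"delta_pos": [0,0,-0.1],"yaw": 0}
  ]
}}

```text
t: 6.12
tcp_pos: [0.4207, 0.1049, 0.0468]
tool_rot: [0.995, -0.102, 0.01, 0.003]
force: [0.5, 0.4, -1.1]
finger_gap: 0.151
```

```bash
python3 st.py
```

```text
6.12 [420.66 104.91  46.8 ] yaw -0.2039 F [ 0.5   0.36 -1.07] T [ 0.099  0.053 -0.014] gap 0.151 q6 [-0.01  0.64  2.06 -0.02  0.42  1.78]
tcp block x -184.1 y 0.6 tip x -97.1 tiltfwd 0.0212 lat -0.0035
```

Emit:
{"op": "send_rows", "data": {
  "commands": [
    {"delta_pos": [0,0,-0.05],"yaw": 0},
    {"delta_pos": [0,0,-0.05],"yaw": 0}
  ]
}}

```text
t: 6.38
tcp_pos: [0.4206, 0.1049, 0.0457]
tool_rot: [0.995, -0.102, 0.01, 0.003]
force: [-0.4, -0.0, -1.6]
finger_gap: 0.154
```

```bash
python3 st.py
```

```text
6.38 [420.64 104.9   45.66] yaw -0.2038 F [-0.44 -0.03 -1.61] T [-0.005  0.045  0.02 ] gap 0.154 q6 [-0.01  0.64  2.06 -0.02  0.42  1.78]
tcp block x -184.1 y 0.5 tip x -97.1 tiltfwd 0.0211 lat -0.0035
```

Emit:
{"op": "send_rows", "data": {
  "commands": [
    {"delta_pos": [0,0,-0.05],"yaw": 0},
    {"delta_pos": [0,0,-0.05],"yaw": 0}
  ]
}}

```text
t: 6.62
tcp_pos: [0.4207, 0.1049, 0.0446]
tool_rot: [0.995, -0.102, 0.01, 0.003]
force: [0.0, 0.8, -2.0]
finger_gap: 0.152
```

```bash
python3 st.py
```

```text
6.62 [420.65 104.89  44.61] yaw -0.2039 F [ 0.03  0.79 -1.99] T [-0.032  0.035 -0.008] gap 0.152 q6 [-0.01  0.64  2.06 -0.02  0.41  1.78]
tcp block x -184.1 y 0.5 tip x -97.1 tiltfwd 0.0211 lat -0.0035
```

Emit:
{"op": "send_rows", "data": {
  "commands": [
    {"delta_pos": [0,0,-0.05],"yaw": 0},
    {"delta_pos": [0,0,-0.05],"yaw": 0}
  ]
}}

```text
t: 6.88
tcp_pos: [0.4207, 0.1049, 0.0436]
tool_rot: [0.995, -0.102, 0.01, 0.003]
force: [-0.1, 0.5, -2.0]
finger_gap: 0.153
```

```bash
python3 st.py
```

```text
6.88 [420.7  104.9   43.56] yaw -0.2038 F [-0.15  0.45 -2.04] T [ 0.003  0.042 -0.006] gap 0.153 q6 [-0.01  0.65  2.07 -0.02  0.41  1.78]
tcp block x -184.1 y 0.6 tip x -97.1 tiltfwd 0.0212 lat -0.0035
```

Emit:
{"op": "send_rows", "data": {
  "commands": [
    {"delta_pos": [0,0,-0.05],"yaw": 0},
    {"delta_pos": [0,0,-0.05],"yaw": 0}
  ]
}}

```text
t: 7.12
tcp_pos: [0.4206, 0.1049, 0.0426]
tool_rot: [0.995, -0.102, 0.01, 0.003]
force: [-1.3, 0.4, 1.4]
finger_gap: 0.151
```

```bash
python3 st.py
```

```text
7.12 [420.62 104.9   42.55] yaw -0.2038 F [-1.32  0.35  1.37] T [ 0.032  0.069 -0.021] gap 0.151 q6 [-0.01  0.65  2.07 -0.02  0.41  1.78]
tcp block x -184.2 y 0.5 tip x -97.2 tiltfwd 0.0212 lat -0.0035
```

Emit:
{"op": "send_rows", "data": {
  "commands": [
    {"delta_pos": [0,0,-0.05],"yaw": 0},
    {"delta_pos": [0,0,-0.05],"yaw": 0}
  ]
}}

```text
t: 7.38
tcp_pos: [0.4205, 0.105, 0.0421]
tool_rot: [0.995, -0.102, 0.011, 0.003]
force: [-1.1, 0.1, 5.9]
finger_gap: 0.152
```

```bash
python3 st.py
```

```text
7.38 [420.47 104.97  42.05] yaw -0.2037 F [-1.1   0.09  5.94] T [-0.011 -0.109 -0.029] gap 0.152 q6 [-0.01  0.65  2.07 -0.02  0.4   1.78]
tcp block x -184.3 y 0.6 tip x -97.3 tiltfwd 0.0219 lat -0.0034
```

Emit:
{"op": "send_rows", "data": {
  "commands": [
    {"delta_pos": [0,0,-0.05],"yaw": 0},
    {"delta_pos": [0,0,-0.05],"yaw": 0}
  ]
}}

```text
t: 7.62
tcp_pos: [0.4204, 0.105, 0.0419]
tool_rot: [0.995, -0.102, 0.011, 0.003]
force: [-2.7, 0.7, 6.3]
finger_gap: 0.15
```

```bash
python3 st.py
```

```text
7.62 [420.4  105.    41.89] yaw -0.2037 F [-2.66  0.65  6.26] T [-0.149 -0.191 -0.061] gap 0.15 q6 [-0.01  0.65  2.07 -0.02  0.4   1.78]
tcp block x -184.4 y 0.6 tip x -97.4 tiltfwd 0.0232 lat -0.0032
```

Contact came at TCP z≈42.6, which means the blade is strongly bent up (close to 0.12 rad). A level spatula can't get under the disc. I'll pitch the spatula nose-down in the pads: lay its heel on top of the back rail with a weak grip and press gently. First I'll check that the space behind the block is clear.

Run:
```python
from h import *
K,M=cam("side");print(ray(K,M,[[170,142],[250,124],[222,172],[258,150]],0)*1000)
K,M=cam("top");print(ray(K,M,[[270,133],[152,115],[224,150]],.0)*1000, ray(K,M,[[230,97]],.3)*1000)
print(proj(K,M,[[.748,.037,.05],[.833,.02,.05]]))
```

```text
[[ 946.08361163  121.37432789    0.        ]
 [ 954.06859427 -170.14020037    0.        ]
 [ 733.05591921    4.18628308    0.        ]
 [ 800.70900793 -142.33635991    0.        ]]
[[ 789.68847661 -103.80717248    0.        ]
 [ 867.76443907  331.67131364    0.        ]
 [ 727.69361911   66.31741692    0.        ]] [[800.56924214  28.37910224 300.        ]]
[[231.30959025 140.21818621]
 [235.77299182 117.47368166]]
```

Emit:
{"op": "send_rows", "data": {
  "commands": [
    {"delta_pos": [0,0,2.5],"yaw": 0},
    {"delta_pos": [0,0,4],"yaw": 0},
    {"delta_pos": [5.4,-1.1,0],"yaw": 0},
    {"delta_pos": [5.4,-1.1,0],"yaw": 0},
    {"delta_pos": [5.4,-1.1,0],"yaw": 0},
    {"delta_pos": [5.4,-1.1,0],"yaw": 0},
    {"delta_pos": [0,0,0],"yaw": 0}
  ]
}}

```text
t: 8.5
tcp_pos: [0.6397, 0.0595, 0.1082]
tool_rot: [0.995, -0.101, 0.009, 0.003]
force: [-1.2, -0.4, -0.4]
finger_gap: 0.151
```

```bash
python3 st.py
```

```text
8.5 [639.66  59.45 108.23] yaw -0.203 F [-1.2  -0.37 -0.4 ] T [0.038 0.103 0.027] gap 0.151 q6 [-0.08  0.69  1.5  -0.01  0.93  1.7 ]
tcp block x 39.5 y 0.2 tip x 126.5 tiltfwd 0.0190 lat -0.0042
```

Emit:
{"op": "send_rows", "data": {
  "commands": [
    {"delta_pos": [5.4,-1.1,0],"yaw": 0},
    {"delta_pos": [5.0,-1.0,0],"yaw": 0},
    {"delta_pos": [0,0,-1.5],"yaw": 0},
    {"delta_pos": [0,0,-1.0],"yaw": 0},
    {"delta_pos": [0,0,0],"yaw": 0}
  ]
}}

```text
t: 9.12
tcp_pos: [0.7323, 0.0403, 0.0745]
tool_rot: [0.995, -0.101, -0.004, 0.003]
force: [0.1, 0.6, -1.3]
finger_gap: 0.15
```

```bash
python3 st.py
```

```text
9.12 [732.3   40.25  74.49] yaw -0.2021 F [ 0.07  0.6  -1.27] T [ 0.015 -0.025  0.008] gap 0.15 q6 [-0.09  0.85  1.23 -0.01  1.07  1.68]
tcp block x 134.1 y 0.1 tip x 221.1 tiltfwd -0.0068 lat -0.0066
```

Emit:
{"op": "send_rows", "data": {
  "commands": [
    {"delta_pos": [0,0,0.8],"yaw": 0},
    {"delta_pos": [1.6,-0.3,0],"yaw": 0},
    {"delta_pos": [0,0,-0.2],"yaw": 0}
  ],
  "force": 20
}}

```text
t: 9.5
tcp_pos: [0.7465, 0.0385, 0.0831]
tool_rot: [0.995, -0.1, -0.004, 0.003]
force: [-0.6, -0.9, -0.8]
finger_gap: 0.148
```

```bash
python3 st.py
```

```text
9.5 [746.49  38.47  83.08] yaw -0.2008 F [-0.65 -0.85 -0.82] T [-0.009 -0.016  0.045] gap 0.148 q6 [-0.1   0.86  1.18 -0.01  1.11  1.68]
tcp block x 148.4 y 1.2 tip x 235.4 tiltfwd -0.0078 lat -0.0066
```

Emit:
{"op": "send_rows", "data": {
  "commands": [
    {"delta_pos": [0,0,-0.3],"yaw": 0},
    {"delta_pos": [0,0,-0.2],"yaw": 0},
    {"delta_pos": [0,0,-0.1],"yaw": 0},
    {"delta_pos": [0,0,-0.05],"yaw": 0},
    {"delta_pos": [0,0,-0.05],"yaw": 0}
  ]
}}

```text
t: 10.12
tcp_pos: [0.7443, 0.0393, 0.0764]
tool_rot: [0.995, -0.1, -0.005, 0.003]
force: [1.0, 0.0, -1.4]
finger_gap: 0.151
```

```bash
python3 st.py
```

```text
10.12 [744.28  39.27  76.38] yaw -0.2002 F [ 1.02  0.01 -1.45] T [ 0.032 -0.007  0.041] gap 0.151 q6 [-0.09  0.86  1.19 -0.01  1.1   1.68]
tcp block x 146.1 y 1.5 tip x 233.1 tiltfwd -0.0099 lat -0.0067
```

Emit:
{"op": "send_rows", "data": {
  "commands": [
    {"delta_pos": [0,0,-0.05],"yaw": 0},
    {"delta_pos": [0,0,-0.05],"yaw": 0},
    {"delta_pos": [0,0,-0.05],"yaw": 0},
    {"delta_pos": [0,0,-0.05],"yaw": 0}
  ]
}}

```text
t: 10.62
tcp_pos: [0.7444, 0.0392, 0.0742]
tool_rot: [0.995, -0.1, -0.005, 0.003]
force: [0.1, 0.2, -1.1]
finger_gap: 0.154
```

```bash
python3 st.py
```

```text
10.62 [744.36  39.18  74.2 ] yaw -0.2003 F [ 0.06  0.2  -1.11] T [-0.004  0.016  0.015] gap 0.154 q6 [-0.09  0.87  1.19 -0.01  1.09  1.68]
tcp block x 146.2 y 1.4 tip x 233.2 tiltfwd -0.0098 lat -0.0067
```

Emit:
{"op": "send_rows", "data": {
  "commands": [
    {"delta_pos": [0,0,-0.05],"yaw": 0},
    {"delta_pos": [0,0,-0.05],"yaw": 0},
    {"delta_pos": [0,0,-0.05],"yaw": 0},
    {"delta_pos": [0,0,-0.05],"yaw": 0}
  ]
}}

```text
t: 11.12
tcp_pos: [0.7445, 0.0392, 0.0726]
tool_rot: [0.995, -0.1, -0.005, 0.003]
force: [-0.9, -0.2, 0.4]
finger_gap: 0.151
```

```bash
python3 st.py
```

```text
11.12 [744.51  39.18  72.64] yaw -0.2003 F [-0.89 -0.23  0.38] T [ 0.034  0.236 -0.023] gap 0.151 q6 [-0.09  0.87  1.19 -0.01  1.09  1.68]
tcp block x 146.3 y 1.5 tip x 233.3 tiltfwd -0.0096 lat -0.0067
```

Emit:
{"op": "send_rows", "data": {
  "commands": [
    {"delta_pos": [0,0,-0.05],"yaw": 0},
    {"delta_pos": [0,0,-0.05],"yaw": 0},
    {"delta_pos": [0,0,-0.05],"yaw": 0},
    {"delta_pos": [0,0,-0.05],"yaw": 0}
  ]
}}

```text
t: 11.62
tcp_pos: [0.7446, 0.0391, 0.0723]
tool_rot: [0.995, -0.1, -0.005, 0.003]
force: [-0.8, 0.0, 3.7]
finger_gap: 0.152
```

```bash
python3 st.py
```

```text
11.62 [744.64  39.15  72.29] yaw -0.2002 F [-0.84  0.03  3.7 ] T [0.019 0.457 0.011] gap 0.152 q6 [-0.09  0.87  1.19 -0.01  1.09  1.68]
tcp block x 146.5 y 1.5 tip x 233.5 tiltfwd -0.0092 lat -0.0067
```

Emit:
{"op": "send_rows", "data": {
  "commands": [
    {"delta_pos": [0,0,-0.06],"yaw": 0},
    {"delta_pos": [0,0,-0.06],"yaw": 0},
    {"delta_pos": [0,0,-0.06],"yaw": 0},
    {"delta_pos": [0,0,-0.06],"yaw": 0}
  ]
}}

```text
t: 12.12
tcp_pos: [0.7448, 0.0392, 0.072]
tool_rot: [0.995, -0.1, -0.005, 0.003]
force: [-0.5, -0.8, 5.7]
finger_gap: 0.147
```

```bash
python3 st.py
```

```text
12.12 [744.77  39.16  72.03] yaw -0.2 F [-0.47 -0.75  5.68] T [0.092 0.707 0.05 ] gap 0.147 q6 [-0.09  0.87  1.19 -0.01  1.09  1.68]
tcp block x 146.6 y 1.5 tip x 233.6 tiltfwd -0.0090 lat -0.0068
```

The heel press is at about 7 N and hasn't slipped yet. I'll raise it cautiously.

Emit:
{"op": "send_rows", "data": {
  "commands": [
    {"delta_pos": [0,0,-0.07],"yaw": 0},
    {"delta_pos": [0,0,-0.07],"yaw": 0},
    {"delta_pos": [0,0,-0.07],"yaw": 0}
  ]
}}

```text
t: 12.5
tcp_pos: [0.7448, 0.0392, 0.072]
tool_rot: [0.995, -0.1, -0.005, 0.003]
force: [-1.0, 0.0, 5.9]
finger_gap: 0.154
```

```bash
python3 st.py
```

```text
12.5 [744.76  39.16  72.  ] yaw -0.1999 F [-1.03  0.03  5.9 ] T [0.083 0.773 0.046] gap 0.154 q6 [-0.09  0.87  1.19 -0.01  1.09  1.68]
tcp block x 146.6 y 1.5 tip x 233.6 tiltfwd -0.0091 lat -0.0069
```

Emit:
{"op": "send_rows", "data": {
  "commands": [
    {"delta_pos": [0,0,-0.08],"yaw": 0},
    {"delta_pos": [0,0,-0.08],"yaw": 0},
    {"delta_pos": [0,0,-0.08],"yaw": 0}
  ]
}}

```text
t: 12.88
tcp_pos: [0.7448, 0.0392, 0.072]
tool_rot: [0.995, -0.1, -0.005, 0.003]
force: [-1.8, -0.6, 6.7]
finger_gap: 0.153
```

```bash
python3 st.py
```

```text
12.88 [744.81  39.17  71.98] yaw -0.1997 F [-1.76 -0.62  6.72] T [0.07  0.776 0.06 ] gap 0.153 q6 [-0.09  0.87  1.19 -0.01  1.09  1.68]
tcp block x 146.6 y 1.5 tip x 233.6 tiltfwd -0.0091 lat -0.0070
```

Emit:
{"op": "send_rows", "data": {
  "commands": [
    {"delta_pos": [0,0,-0.1],"yaw": 0},
    {"delta_pos": [0,0,-0.1],"yaw": 0},
    {"delta_pos": [0,0,-0.1],"yaw": 0}
  ]
}}

```text
t: 13.25
tcp_pos: [0.7449, 0.0392, 0.0719]
tool_rot: [0.995, -0.1, -0.005, 0.003]
force: [-1.4, 0.0, 7.0]
finger_gap: 0.15
```

Emit:
{"op": "send_rows", "data": {
  "commands": [
    {"delta_pos": [0,0,-0.07],"yaw": 0},
    {"delta_pos": [0,0,-0.07],"yaw": 0}
  ],
  "grip": 0.85
}}

```text
t: 13.5
tcp_pos: [0.7448, 0.0392, 0.072]
tool_rot: [0.995, -0.1, -0.005, 0.003]
force: [-1.2, 0.1, 5.7]
finger_gap: 0.149
```

Emit:
{"op": "send_rows", "data": {
  "commands": [
    {"delta_pos": [0,0,-0.07],"yaw": 0},
    {"delta_pos": [0,0,-0.07],"yaw": 0}
  ],
  "grip": 0.75
}}

```text
t: 13.75
tcp_pos: [0.7448, 0.0392, 0.072]
tool_rot: [0.995, -0.099, -0.005, 0.003]
force: [-2.0, -0.2, 5.1]
finger_gap: 0.148
```

Emit:
{"op": "send_rows", "data": {
  "commands": [
    {"delta_pos": [0,0,-0.07],"yaw": 0},
    {"delta_pos": [0,0,-0.07],"yaw": 0}
  ],
  "grip": 0.72
}}

```text
t: 14.0
tcp_pos: [0.7448, 0.0392, 0.072]
tool_rot: [0.995, -0.099, -0.005, 0.003]
force: [-1.1, -0.4, 5.5]
finger_gap: 0.152
```

Emit:
{"op": "send_rows", "data": {
  "commands": [
    {"delta_pos": [0,0,-0.07],"yaw": 0},
    {"delta_pos": [0,0,-0.07],"yaw": 0}
  ],
  "grip": 0.705
}}

```text
t: 14.25
tcp_pos: [0.7448, 0.0392, 0.072]
tool_rot: [0.995, -0.099, -0.005, 0.003]
force: [-1.9, 0.6, 6.1]
finger_gap: 0.156
```

Emit:
{"op": "send_rows", "data": {
  "commands": [
    {"delta_pos": [0,0,-0.06],"yaw": 0}
  ],
  "grip": 0.695
}}

```text
t: 14.38
tcp_pos: [0.7448, 0.0392, 0.072]
tool_rot: [0.995, -0.099, -0.005, 0.003]
force: [-1.9, 0.2, 6.1]
finger_gap: 0.153
```

Emit:
{"op": "send_rows", "data": {
  "commands": [
    {"delta_pos": [0,0,-0.06],"yaw": 0}
  ],
  "grip": 0.69
}}

```text
t: 14.5
tcp_pos: [0.7449, 0.0392, 0.0719]
tool_rot: [0.995, -0.099, -0.005, 0.003]
force: [-1.1, 0.2, 6.0]
finger_gap: 0.154
```

Emit:
{"op": "send_rows", "data": {
  "commands": [
    {"delta_pos": [0,0,-0.06],"yaw": 0}
  ],
  "grip": 0.685
}}

```text
t: 14.62
tcp_pos: [0.7453, 0.0392, 0.0715]
tool_rot: [0.995, -0.099, -0.004, 0.003]
force: [-0.2, 0.5, 3.2]
finger_gap: 0.162
```

Emit:
{"op": "send_rows", "data": {
  "commands": [
    {"delta_pos": [0,0,-0.07],"yaw": 0},
    {"delta_pos": [0,0,-0.07],"yaw": 0}
  ],
  "grip": 0.688
}}

```text
t: 14.88
tcp_pos: [0.7462, 0.039, 0.0702]
tool_rot: [0.995, -0.099, -0.003, 0.003]
force: [0.7, -1.2, 4.4]
finger_gap: 0.161
```

Emit:
{"op": "send_rows", "data": {
  "commands": [
    {"delta_pos": [0,0,-0.08],"yaw": 0},
    {"delta_pos": [0,0,-0.08],"yaw": 0}
  ]
}}

```text
t: 15.12
tcp_pos: [0.7471, 0.0388, 0.0688]
tool_rot: [0.995, -0.099, -0.002, 0.003]
force: [0.7, -0.1, 4.5]
finger_gap: 0.161
```

```bash
python3 st.py
```

```text
15.12 [747.14  38.79  68.82] yaw -0.1992 F [ 0.68 -0.08  4.53] T [ 0.     0.223 -0.001] gap 0.161 q6 [-0.09  0.87  1.19 -0.01  1.08  1.68]
tcp block x 149.0 y 1.6 tip x 236.0 tiltfwd -0.0035 lat -0.0069
```

Emit:
{"op": "send_rows", "data": {
  "commands": [
    {"delta_pos": [-0.03,0,-0.08],"yaw": 0},
    {"delta_pos": [-0.03,0,-0.08],"yaw": 0},
    {"delta_pos": [-0.03,0,-0.08],"yaw": 0},
    {"delta_pos": [-0.03,0,-0.08],"yaw": 0}
  ]
}}

```text
t: 15.62
tcp_pos: [0.7483, 0.0384, 0.0668]
tool_rot: [0.995, -0.1, 0.001, 0.003]
force: [1.9, -0.4, 4.8]
finger_gap: 0.159
```

```bash
python3 st.py
```

```text
15.62 [748.34  38.43  66.8 ] yaw -0.1995 F [ 1.87 -0.44  4.77] T [ 0.016 -0.037  0.044] gap 0.159 q6 [-0.09  0.88  1.19 -0.01  1.07  1.68]
tcp block x 150.2 y 1.5 tip x 237.2 tiltfwd 0.0025 lat -0.0062
```

Emit:
{"op": "send_rows", "data": {
  "commands": [
    {"delta_pos": [-0.03,0,-0.08],"yaw": 0},
    {"delta_pos": [-0.03,0,-0.08],"yaw": 0},
    {"delta_pos": [-0.03,0,-0.08],"yaw": 0},
    {"delta_pos": [-0.03,0,-0.08],"yaw": 0}
  ]
}}

```text
t: 16.12
tcp_pos: [0.7496, 0.0382, 0.0649]
tool_rot: [0.995, -0.1, 0.004, 0.003]
force: [1.8, -0.6, 5.0]
finger_gap: 0.157
```

```bash
python3 st.py
```

```text
16.12 [749.61  38.15  64.95] yaw -0.1997 F [ 1.83 -0.6   4.99] T [0.016 0.009 0.023] gap 0.157 q6 [-0.1   0.88  1.2  -0.01  1.06  1.68]
tcp block x 151.5 y 1.5 tip x 238.5 tiltfwd 0.0088 lat -0.0054
```

Emit:
{"op": "send_rows", "data": {
  "commands": [
    {"delta_pos": [-0.06,0.01,-0.09],"yaw": 0},
    {"delta_pos": [-0.06,0.01,-0.09],"yaw": 0},
    {"delta_pos": [-0.06,0.01,-0.09],"yaw": 0},
    {"delta_pos": [-0.06,0.01,-0.09],"yaw": 0},
    {"delta_pos": [-0.06,0.01,-0.09],"yaw": 0}
  ]
}}

```text
t: 16.75
tcp_pos: [0.751, 0.0378, 0.0626]
tool_rot: [0.995, -0.1, 0.01, 0.003]
force: [1.9, 0.1, 5.0]
finger_gap: 0.161
```

```bash
python3 st.py
```

```text
16.75 [750.98  37.82  62.63] yaw -0.2 F [1.87 0.06 4.95] T [-0.012 -0.087  0.018] gap 0.161 q6 [-0.1   0.88  1.2  -0.01  1.04  1.68]
tcp block x 152.9 y 1.4 tip x 239.9 tiltfwd 0.0199 lat -0.0044
```

Emit:
{"op": "send_rows", "data": {
  "commands": [
    {"delta_pos": [-0.06,0.01,-0.09],"yaw": 0},
    {"delta_pos": [-0.06,0.01,-0.09],"yaw": 0},
    {"delta_pos": [-0.06,0.01,-0.09],"yaw": 0},
    {"delta_pos": [-0.06,0.01,-0.09],"yaw": 0},
    {"delta_pos": [-0.06,0.01,-0.09],"yaw": 0}
  ]
}}

```text
t: 17.38
tcp_pos: [0.7524, 0.0375, 0.0603]
tool_rot: [0.995, -0.1, 0.015, 0.003]
force: [2.7, 0.1, 5.7]
finger_gap: 0.16
```

```bash
python3 st.py
```

```text
17.38 [752.37  37.51  60.34] yaw -0.2003 F [2.66 0.11 5.7 ] T [-0.024 -0.107  0.085] gap 0.16 q6 [-0.1   0.88  1.21 -0.01  1.02  1.68]
tcp block x 154.4 y 1.4 tip x 241.4 tiltfwd 0.0311 lat -0.0035
```

Emit:
{"op": "send_rows", "data": {
  "commands": [
    {"delta_pos": [0,0,0],"yaw": 0},
    {"delta_pos": [0,0,0],"yaw": 0},
    {"delta_pos": [0,0,0.1],"yaw": 0}
  ],
  "grip": 1,
  "force": 80
}}

```text
t: 17.75
tcp_pos: [0.7521, 0.0375, 0.0608]
tool_rot: [0.995, -0.1, 0.015, 0.003]
force: [1.0, -0.6, 0.8]
finger_gap: 0.143
```

Emit:
{"op": "send_rows", "data": {
  "commands": [
    {"delta_pos": [0,0,2.5],"yaw": 0},
    {"delta_pos": [0,0,4.0],"yaw": 0},
    {"delta_pos": [-1.0,0.2,0.5],"yaw": 0},
    {"delta_pos": [0,0,0],"yaw": 0}
  ]
}}

```text
t: 18.25
tcp_pos: [0.7324, 0.041, 0.1221]
tool_rot: [0.995, -0.1, 0.003, 0.003]
force: [0.3, -0.7, -1.9]
finger_gap: 0.148
```

Run:
```python
from h import *
exec(open('st.py').read())
a=manip.snapshot("side");cv2.imwrite("pics/s2.png",cv2.resize(a[60:260,130:390],None,fx=3,fy=3,interpolation=2))
```

```text
18.25 [732.41  40.97 122.09] yaw -0.1999 F [ 0.27 -0.69 -1.93] T [-0.018 -0.008 -0.048] gap 0.148 q6 [-0.09  0.79  1.22 -0.01  1.13  1.68]
tcp block x 134.1 y 0.8 tip x 221.1 tiltfwd 0.0075 lat -0.0057
```

View pics/s2.png

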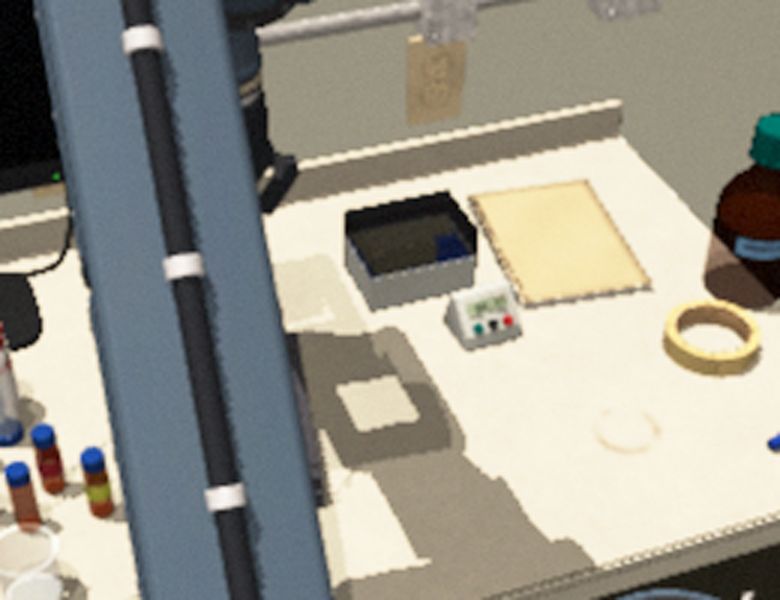

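The side view is blocked by the arm, so it tells me nothing. I'll return to the near end of the block.

Emit:
{"op": "send_rows", "data": {
  "commands": [
    {"delta_pos": [-5.2,1.07,0],"yaw": 0},
    {"delta_pos": [-5.2,1.07,0],"yaw": 0},
    {"delta_pos": [-5.2,1.07,0],"yaw": 0},
    {"delta_pos": [-5.2,1.07,0],"yaw": 0},
    {"delta_pos": [-4.0,0.8,0],"yaw": 0},
    {"delta_pos": [0,0,0],"yaw": 0}
  ]
}}

```text
t: 19.05
tcp_pos: [0.4702, 0.0924, 0.1124]
tool_rot: [0.995, -0.1, -0.005, 0.004]
force: [0.5, 0.5, -1.4]
finger_gap: 0.149
```

Run:
```python
from h import *
exec(open('st.py').read())
a=manip.snapshot("wrist");cv2.imwrite("pics/w4.png",a);np.save("w4.npy",np.r_[s['tcp_pos'],s['tool_rot']])
```

```text
19.05 [470.16  92.44 112.36] yaw -0.2011 F [ 0.48  0.46 -1.36] T [-0.066 -0.041 -0.02 ] gap 0.149 q6 [-0.04  0.54  1.89 -0.01  0.72  1.74]
tcp block x -133.1 y -1.7 tip x -46.1 tiltfwd -0.0092 lat -0.0085
```

View pics/w4.png

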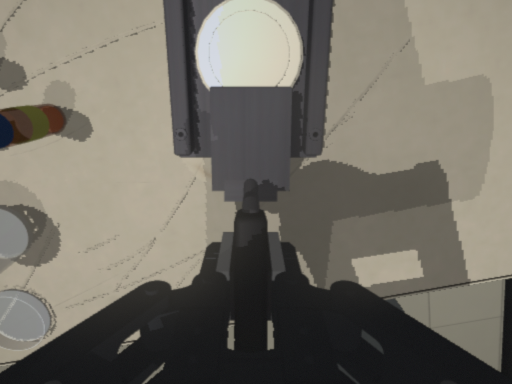

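The blade tip now shows at v≈87 with a width of 82 px (it was v=64 and 88 px), so the nose has gone down. I'll work out the pitch from that.

Run:
```python
from h import *
c=manip.get_calibration("wrist");K,_=cam("top");K=np.array([[c['fx'],0,c['cx']],[0,c['fy'],c['cy']],[0,0,1.]])
Mi=np.linalg.inv(c['mount'])
def uv(p):q=Mi[:3,:3]@p+Mi[:3,3];q=K@q;return q[:2]/q[2]
# tool frame: x fwd, z down. pivot grip at (0,0,-19); top edge of tip
for b in(.08,.10,.12):
  for p in(0,.1,.15,.2,.25):
    x=84+3+0.; z=30.-57*b-2+19   # below pivot
    X=x*np.cos(p)-z*np.sin(p); Z=x*np.sin(p)+z*np.cos(p)
    t=uv(np.array([X,0,Z-19])/1000); l=uv(np.array([X,-22,Z-19])/1000);r=uv(np.array([X,22,Z-19])/1000)
    # root
    xr,zr=30.,30+19-2; XR=xr*np.cos(p)-zr*np.sin(p);ZR=xr*np.sin(p)+zr*np.cos(p);q=uv(np.array([XR,0,ZR-19])/1000)
    print(b,p,'tip v %.1f w %.1f X %.1f Zbelow tcp %.1f root v %.1f'%(t[1],abs(l[0]-r[0]),X,Z-19,q[1]))
```

```text
0.08 0 tip v 59.3 w 91.5 X 87.0 Zbelow tcp 23.4 root v 171.5
0.08 0.1 tip v 70.3 w 86.2 X 82.3 Zbelow tcp 31.9 root v 178.6
0.08 0.15 tip v 76.0 w 83.9 X 79.7 Zbelow tcp 36.0 root v 182.3
0.08 0.2 tip v 81.7 w 81.7 X 76.8 Zbelow tcp 39.9 root v 186.1
0.08 0.25 tip v 87.5 w 79.6 X 73.8 Zbelow tcp 43.6 root v 189.9
0.1 0 tip v 59.2 w 92.1 X 87.0 Zbelow tcp 22.3 root v 171.5
0.1 0.1 tip v 70.0 w 86.8 X 82.4 Zbelow tcp 30.8 root v 178.6
0.1 0.15 tip v 75.6 w 84.4 X 79.9 Zbelow tcp 34.8 root v 182.3
0.1 0.2 tip v 81.3 w 82.2 X 77.1 Zbelow tcp 38.8 root v 186.1
0.1 0.25 tip v 87.0 w 80.1 X 74.1 Zbelow tcp 42.5 root v 189.9
0.12 0 tip v 59.0 w 92.8 X 87.0 Zbelow tcp 21.2 root v 171.5
0.12 0.1 tip v 69.7 w 87.4 X 82.6 Zbelow tcp 29.6 root v 178.6
0.12 0.15 tip v 75.2 w 85.0 X 80.0 Zbelow tcp 33.7 root v 182.3
0.12 0.2 tip v 80.8 w 82.8 X 77.3 Zbelow tcp 37.6 root v 186.1
0.12 0.25 tip v 86.5 w 80.7 X 74.4 Zbelow tcp 41.4 root v 189.9
```

Emit:
{"op": "send_rows", "data": {
  "commands": [
    {"delta_pos": [-3.2,0.8,0],"yaw": 0},
    {"delta_pos": [0,0,-1.5],"yaw": 0},
    {"delta_pos": [0,0,-1.2],"yaw": 0},
    {"delta_pos": [0,0,-0.5],"yaw": 0},
    {"delta_pos": [0,0,0],"yaw": 0}
  ]
}}

```text
t: 19.73
tcp_pos: [0.4482, 0.0991, 0.0778]
tool_rot: [0.995, -0.101, 0.001, 0.003]
force: [-0.1, 0.5, -1.2]
finger_gap: 0.147
```

```bash
sed -i 's/-575+87/-575+76/' st.py; python3 st.py
```

```text
19.73 [448.16  99.08  77.79] yaw -0.2032 F [-0.1   0.48 -1.21] T [-0.03   0.017  0.007] gap 0.147 q6 [-0.02  0.59  1.97 -0.01  0.58  1.76]
tcp block x -156.0 y 0.4 tip x -80.0 tiltfwd 0.0024 lat -0.0067
```

Emit:
{"op": "send_rows", "data": {
  "commands": [
    {"delta_pos": [-1.2,0.25,0],"yaw": 0},
    {"delta_pos": [0,0,-0.5],"yaw": 0},
    {"delta_pos": [0,0,-0.3],"yaw": 0},
    {"delta_pos": [0,0,-0.1],"yaw": 0}
  ]
}}

```text
t: 20.23
tcp_pos: [0.4361, 0.1017, 0.0689]
tool_rot: [0.995, -0.102, 0.002, 0.003]
force: [0.1, 0.5, -1.2]
finger_gap: 0.148
```

```bash
python3 st.py
```

```text
20.23 [436.07 101.71  68.91] yaw -0.2034 F [ 0.11  0.46 -1.2 ] T [ 0.019 -0.037 -0.032] gap 0.148 q6 [-0.02  0.6   2.01 -0.01  0.54  1.77]
tcp block x -168.4 y 0.5 tip x -92.4 tiltfwd 0.0042 lat -0.0063
```

Emit:
{"op": "send_rows", "data": {
  "commands": [
    {"delta_pos": [0,0,-0.08],"yaw": 0},
    {"delta_pos": [0,0,-0.08],"yaw": 0}
  ]
}}

```text
t: 20.48
tcp_pos: [0.4365, 0.1017, 0.0673]
tool_rot: [0.995, -0.101, 0.002, 0.003]
force: [0.1, -0.5, -1.0]
finger_gap: 0.149
```

Emit:
{"op": "send_rows", "data": {
  "commands": [
    {"delta_pos": [0,0,-0.06],"yaw": 0},
    {"delta_pos": [0,0,-0.06],"yaw": 0}
  ]
}}

```text
t: 20.72
tcp_pos: [0.4367, 0.1017, 0.0661]
tool_rot: [0.995, -0.102, 0.002, 0.003]
force: [-0.4, -0.4, -1.4]
finger_gap: 0.145
```

Emit:
{"op": "send_rows", "data": {
  "commands": [
    {"delta_pos": [0,0,-0.06],"yaw": 0},
    {"delta_pos": [0,0,-0.06],"yaw": 0}
  ]
}}

```text
t: 20.98
tcp_pos: [0.4367, 0.1017, 0.0648]
tool_rot: [0.995, -0.102, 0.002, 0.003]
force: [-0.8, 0.1, -0.8]
finger_gap: 0.145
```

```bash
python3 st.py
```

```text
20.98 [436.74 101.65  64.83] yaw -0.2035 F [-0.84  0.06 -0.81] T [-0.019  0.008  0.04 ] gap 0.145 q6 [-0.02  0.61  2.01 -0.01  0.52  1.77]
tcp block x -167.7 y 0.6 tip x -91.7 tiltfwd 0.0054 lat -0.0061
```

Emit:
{"op": "send_rows", "data": {
  "commands": [
    {"delta_pos": [0,0,-0.06],"yaw": 0},
    {"delta_pos": [0,0,-0.06],"yaw": 0}
  ]
}}

```text
t: 21.22
tcp_pos: [0.4368, 0.1017, 0.0636]
tool_rot: [0.995, -0.102, 0.002, 0.003]
force: [-0.2, 0.3, -2.3]
finger_gap: 0.15
```

Emit:
{"op": "send_rows", "data": {
  "commands": [
    {"delta_pos": [0,0,-0.06],"yaw": 0},
    {"delta_pos": [0,0,-0.06],"yaw": 0}
  ]
}}

```text
t: 21.48
tcp_pos: [0.4368, 0.1017, 0.0623]
tool_rot: [0.995, -0.102, 0.002, 0.003]
force: [-0.3, -0.7, -1.6]
finger_gap: 0.152
```

Emit:
{"op": "send_rows", "data": {
  "commands": [
    {"delta_pos": [0,0,-0.05],"yaw": 0},
    {"delta_pos": [0,0,-0.05],"yaw": 0}
  ]
}}

```text
t: 21.72
tcp_pos: [0.4368, 0.1017, 0.0612]
tool_rot: [0.995, -0.102, 0.002, 0.003]
force: [-0.3, -0.4, -0.8]
finger_gap: 0.148
```

```bash
python3 st.py
```

```text
21.73 [436.76 101.67  61.19] yaw -0.2035 F [-0.34 -0.38 -0.76] T [ 0.025 -0.01  -0.011] gap 0.148 q6 [-0.02  0.61  2.01 -0.01  0.51  1.77]
tcp block x -167.7 y 0.6 tip x -91.7 tiltfwd 0.0054 lat -0.0061
```

Emit:
{"op": "send_rows", "data": {
  "commands": [
    {"delta_pos": [0,0,-0.06],"yaw": 0},
    {"delta_pos": [0,0,-0.06],"yaw": 0}
  ]
}}

```text
t: 21.98
tcp_pos: [0.4368, 0.1016, 0.0599]
tool_rot: [0.995, -0.102, 0.002, 0.003]
force: [-1.1, 0.6, -0.2]
finger_gap: 0.148
```

Emit:
{"op": "send_rows", "data": {
  "commands": [
    {"delta_pos": [0,0,-0.05],"yaw": 0},
    {"delta_pos": [0,0,-0.05],"yaw": 0}
  ]
}}

```text
t: 22.22
tcp_pos: [0.4365, 0.1017, 0.0594]
tool_rot: [0.995, -0.101, 0.002, 0.003]
force: [-2.3, 0.1, 5.0]
finger_gap: 0.151
```

Emit:
{"op": "send_rows", "data": {
  "commands": [
    {"delta_pos": [0,0,-0.05],"yaw": 0},
    {"delta_pos": [0,0,-0.05],"yaw": 0}
  ]
}}

```text
t: 22.48
tcp_pos: [0.4364, 0.1017, 0.0592]
tool_rot: [0.995, -0.102, 0.003, 0.003]
force: [-2.5, -0.5, 5.7]
finger_gap: 0.148
```

```bash
python3 st.py
```

```text
22.48 [436.36 101.74  59.2 ] yaw -0.2034 F [-2.48 -0.47  5.66] T [-0.05  -0.072 -0.033] gap 0.148 q6 [-0.02  0.62  2.01 -0.01  0.51  1.77]
tcp block x -168.1 y 0.6 tip x -92.1 tiltfwd 0.0065 lat -0.0059
```

Emit:
{"op": "send_rows", "data": {
  "commands": [
    {"delta_pos": [0.12,-0.024,-0.01],"yaw": 0},
    {"delta_pos": [0.12,-0.024,-0.01],"yaw": 0},
    {"delta_pos": [0.12,-0.024,-0.01],"yaw": 0},
    {"delta_pos": [0.12,-0.024,-0.01],"yaw": 0},
    {"delta_pos": [0.12,-0.024,-0.01],"yaw": 0},
    {"delta_pos": [0.12,-0.024,-0.01],"yaw": 0},
    {"delta_pos": [0.12,-0.024,-0.01],"yaw": 0},
    {"delta_pos": [0.12,-0.024,-0.01],"yaw": 0}
  ]
}}

```text
t: 23.48
tcp_pos: [0.4392, 0.1007, 0.0601]
tool_rot: [0.995, -0.101, -0.003, 0.004]
force: [-4.6, 1.4, 7.6]
finger_gap: 0.146
```

```bash
python3 st.py
```

```text
23.48 [439.18 100.69  60.12] yaw -0.2027 F [-4.63  1.36  7.62] T [ 0.101  0.245 -0.009] gap 0.146 q6 [-0.02  0.62  2.   -0.01  0.53  1.77]
tcp block x -165.1 y 0.2 tip x -89.1 tiltfwd -0.0050 lat -0.0076
```

Emit:
{"op": "send_rows", "data": {
  "commands": [
    {"delta_pos": [0,0,0.08],"yaw": 0},
    {"delta_pos": [0,0,0.05],"yaw": 0}
  ]
}}

```text
t: 23.72
tcp_pos: [0.4402, 0.1006, 0.0612]
tool_rot: [0.995, -0.101, -0.002, 0.003]
force: [-0.2, 0.6, -1.1]
finger_gap: 0.151
```

```bash
python3 st.py
```

```text
23.73 [440.21 100.59  61.19] yaw -0.2027 F [-0.25  0.63 -1.06] T [0.035 0.014 0.001] gap 0.151 q6 [-0.02  0.62  2.   -0.01  0.53  1.77]
tcp block x -164.1 y 0.3 tip x -88.1 tiltfwd -0.0033 lat -0.0073
```

Emit:
{"op": "send_rows", "data": {
  "commands": [
    {"delta_pos": [0.12,-0.024,0.01],"yaw": 0},
    {"delta_pos": [0.12,-0.024,0],"yaw": 0},
    {"delta_pos": [0.12,-0.024,0],"yaw": 0}
  ]
}}

```text
t: 24.1
tcp_pos: [0.4449, 0.0996, 0.0608]
tool_rot: [0.995, -0.101, -0.002, 0.003]
force: [-0.9, -0.9, -1.4]
finger_gap: 0.152
```

```bash
python3 st.py
```

```text
24.1 [444.91  99.64  60.75] yaw -0.2029 F [-0.91 -0.93 -1.45] T [ 0.007 -0.022  0.016] gap 0.152 q6 [-0.02  0.62  1.99 -0.01  0.54  1.76]
tcp block x -159.3 y 0.3 tip x -83.3 tiltfwd -0.0025 lat -0.0073
```

Emit:
{"op": "send_rows", "data": {
  "commands": [
    {"delta_pos": [0.12,-0.024,0],"yaw": 0},
    {"delta_pos": [0.12,-0.024,0],"yaw": 0},
    {"delta_pos": [0.12,-0.024,0],"yaw": 0}
  ]
}}

```text
t: 24.48
tcp_pos: [0.4488, 0.0988, 0.0606]
tool_rot: [0.995, -0.101, -0.002, 0.003]
force: [1.1, 1.2, -0.5]
finger_gap: 0.153
```

```bash
python3 st.py
```

```text
24.48 [448.8   98.83  60.65] yaw -0.203 F [ 1.06  1.22 -0.51] T [-0.002  0.007 -0.013] gap 0.153 q6 [-0.02  0.62  1.98 -0.01  0.55  1.76]
tcp block x -155.3 y 0.3 tip x -79.3 tiltfwd -0.0026 lat -0.0073
```

Emit:
{"op": "send_rows", "data": {
  "commands": [
    {"delta_pos": [0.12,-0.024,0],"yaw": 0},
    {"delta_pos": [0.12,-0.024,0],"yaw": 0}
  ]
}}

```text
t: 24.72
tcp_pos: [0.4514, 0.0983, 0.0607]
tool_rot: [0.995, -0.101, -0.002, 0.003]
force: [-0.3, -0.5, -0.5]
finger_gap: 0.148
```

```bash
python3 st.py
```

```text
24.73 [451.42  98.34  60.7 ] yaw -0.2029 F [-0.33 -0.55 -0.53] T [-0.009 -0.037  0.027] gap 0.148 q6 [-0.02  0.62  1.97 -0.01  0.55  1.76]
tcp block x -152.7 y 0.3 tip x -76.7 tiltfwd -0.0024 lat -0.0072
```

Emit:
{"op": "send_rows", "data": {
  "commands": [
    {"delta_pos": [0.12,-0.024,-0.01],"yaw": 0},
    {"delta_pos": [0.12,-0.024,-0.01],"yaw": 0},
    {"delta_pos": [0.12,-0.024,0],"yaw": 0}
  ]
}}

```text
t: 25.1
tcp_pos: [0.4548, 0.0976, 0.0606]
tool_rot: [0.995, -0.101, -0.002, 0.004]
force: [-0.5, 0.2, 0.2]
finger_gap: 0.145
```

```bash
python3 st.py
```

```text
25.1 [454.77  97.6   60.57] yaw -0.2029 F [-0.49  0.16  0.25] T [ 0.035  0.043 -0.006] gap 0.145 q6 [-0.03  0.63  1.96 -0.01  0.56  1.76]
tcp block x -149.2 y 0.3 tip x -73.2 tiltfwd -0.0033 lat -0.0074
```

Emit:
{"op": "send_rows", "data": {
  "commands": [
    {"delta_pos": [0.1,-0.02,0],"yaw": 0},
    {"delta_pos": [0.1,-0.02,0],"yaw": 0}
  ]
}}

```text
t: 25.35
tcp_pos: [0.4558, 0.0973, 0.0606]
tool_rot: [0.995, -0.101, -0.003, 0.004]
force: [-2.2, -0.4, 1.4]
finger_gap: 0.148
```

```bash
python3 st.py
```

```text
25.35 [455.8   97.29  60.62] yaw -0.2028 F [-2.24 -0.35  1.42] T [0.056 0.198 0.048] gap 0.148 q6 [-0.03  0.63  1.96 -0.01  0.56  1.76]
tcp block x -148.2 y 0.2 tip x -72.2 tiltfwd -0.0055 lat -0.0077
```

Emit:
{"op": "send_rows", "data": {
  "commands": [
    {"delta_pos": [0.1,-0.02,0.03],"yaw": 0},
    {"delta_pos": [0.1,-0.02,0.01],"yaw": 0},
    {"delta_pos": [0.1,-0.02,0.01],"yaw": 0}
  ]
}}

```text
t: 25.72
tcp_pos: [0.4592, 0.0966, 0.0609]
tool_rot: [0.995, -0.101, -0.003, 0.004]
force: [1.0, -0.4, -1.8]
finger_gap: 0.148
```

```bash
python3 st.py
```

```text
25.73 [459.17  96.64  60.93] yaw -0.2028 F [ 0.98 -0.39 -1.81] T [-0.006  0.113 -0.038] gap 0.148 q6 [-0.03  0.63  1.95 -0.01  0.57  1.76]
tcp block x -144.7 y 0.2 tip x -68.7 tiltfwd -0.0052 lat -0.0077
```

Emit:
{"op": "send_rows", "data": {
  "commands": [
    {"delta_pos": [0.1,-0.02,0.01],"yaw": 0},
    {"delta_pos": [0.1,-0.02,0.01],"yaw": 0}
  ]
}}

```text
t: 25.98
tcp_pos: [0.4614, 0.0962, 0.061]
tool_rot: [0.995, -0.101, -0.003, 0.004]
force: [-0.9, 1.0, -1.8]
finger_gap: 0.151
```

```bash
python3 st.py
```

```text
25.98 [461.41  96.18  60.96] yaw -0.203 F [-0.91  1.02 -1.82] T [ 0.124  0.185 -0.018] gap 0.151 q6 [-0.03  0.63  1.94 -0.01  0.57  1.76]
tcp block x -142.5 y 0.2 tip x -66.5 tiltfwd -0.0054 lat -0.0077
```

Emit:
{"op": "send_rows", "data": {
  "commands": [
    {"delta_pos": [0.1,-0.02,0.0],"yaw": 0},
    {"delta_pos": [0.1,-0.02,0.0],"yaw": 0}
  ]
}}

```text
t: 26.22
tcp_pos: [0.4626, 0.0958, 0.0609]
tool_rot: [0.995, -0.101, -0.004, 0.004]
force: [-2.0, 1.5, 0.4]
finger_gap: 0.146
```

Run:
```python
from h import *
exec(open('st.py').read())
a=manip.snapshot("wrist");cv2.imwrite("pics/w5.png",cv2.resize(a[0:200,140:340],None,fx=3,fy=3,interpolation=2));cv2.imwrite("pics/w5f.png",a)
np.save("w5.npy",np.r_[s['tcp_pos'],s['tool_rot']])
```

```text
26.23 [462.62  95.83  60.91] yaw -0.2029 F [-1.98  1.46  0.42] T [0.142 0.264 0.018] gap 0.146 q6 [-0.03  0.63  1.94 -0.01  0.58  1.76]
tcp block x -141.2 y 0.1 tip x -65.2 tiltfwd -0.0073 lat -0.0080
```

View pics/w5.png

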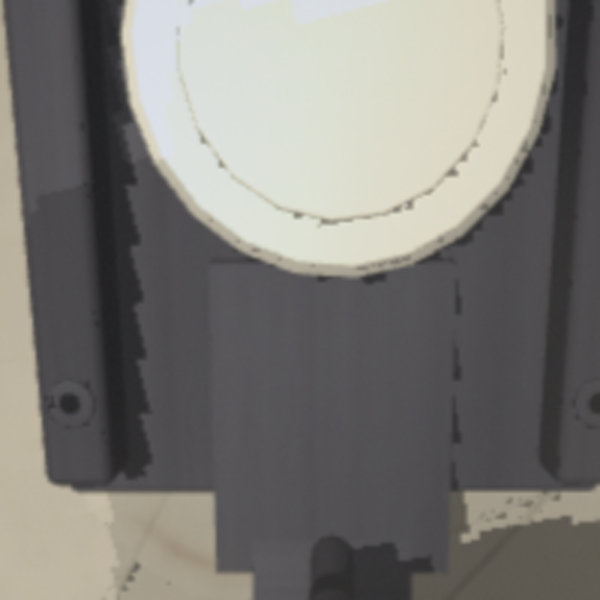

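The crop shows the blade tip (crop row ≈262) hidden under the disc's near edge (crop row ≈275), and the disc is centred between the cheeks. The blade is under it. Now I lift along an arc.

Emit:
{"op": "send_rows", "data": {
  "commands": [
    {"delta_pos": [0.1,-0.02,0.05],"yaw": 0},
    {"delta_pos": [0.1,-0.02,0.2],"yaw": 0},
    {"delta_pos": [0.05,-0.01,0.4],"yaw": 0},
    {"delta_pos": [0.1,-0.02,0.4],"yaw": 0}
  ]
}}

```text
t: 26.78
tcp_pos: [0.4671, 0.095, 0.0718]
tool_rot: [0.995, -0.101, -0.003, 0.004]
force: [-0.9, 1.1, -1.2]
finger_gap: 0.147
```

```bash
python3 st.py
```

```text
26.77 [467.07  95.    71.83] yaw -0.203 F [-0.86  1.12 -1.16] T [ 0.035  0.126 -0.051] gap 0.147 q6 [-0.03  0.61  1.93 -0.01  0.61  1.75]
tcp block x -136.7 y 0.2 tip x -60.7 tiltfwd -0.0061 lat -0.0078
```

Run:
```python
from h import *
a=cv2.imread("pics/w5f.png");b=manip.snapshot("wrist");cv2.imwrite("pics/w6.png",b)
for i in(a,b):
    g=cv2.cvtColor(i,6).astype(int)
    for u in(215,235,252,270,285):print(u,g[0:110:2,u][25:])
    m=(g>150)[:150,180:335];v,u=np.nonzero(m);print('white rows',v.max(),'cols',u.min()+180,u.max()+180,'n',m.sum())
```

```text
215 [223 223 216 203 222 223 223 224 224 224 224 224 220 183 175 121  81  80
  71  84  88  88  88  87  88  89  89  89  88  88]
235 [222 223 223 223 223 223 223 223 223 219 198 223 223 223 223 224 223 221
 177 171 104  87  86  87  87  87  87  88  88  88]
252 [221 221 221 221 221 221 220 221 221 221 221 205 183 221 221 221 221 221
 220 183 165  93  87  86  86  87  86  86  87  87]
270 [218 218 218 218 219 218 218 218 218 213 172 219 219 218 218 218 218 216
 157 154  93  85  85  84  85  85  84  85  85  84]
285 [216 216 216 216 215 199 200 216 217 216 217 216 217 216 203 152 146  63
  58  82  82  82  83  82  82  81  81  80  80  80]
white rows 91 cols 181 323 n 10550
215 [212 213 209 209 213 212 200 201 214 214 215 215 215 216 216 214 192 187
 164 100  86  87  86  86  87  87  87  87  87  86]
235 [213 213 213 214 214 214 215 215 215 216 216 216 206 211 216 216 216 216
 217 217 213 186 184 137  91  85  85  86  86  86]
252 [212 213 214 214 213 214 214 215 215 216 215 216 216 215 171 216 216 216
 216 216 217 213 182 178 117  89  85  85  85  86]
270 [211 212 212 212 213 213 214 214 214 214 215 214 172 213 215 215 215 216
 215 216 199 176 167  96  59  82  84  83  84  83]
285 [210 211 211 211 212 213 212 194 159 213 213 213 213 214 214 214 213 177
 171 151  84  63  81  82  80  80  81  80  80  81]
white rows 97 cols 183 320 n 11216
```

Emit:
{"op": "send_rows", "data": {
  "commands": [
    {"delta_pos": [0.12,-0.025,0.45],"yaw": 0},
    {"delta_pos": [0.17,-0.035,0.45],"yaw": 0},
    {"delta_pos": [0.25,-0.05,0.4],"yaw": 0},
    {"delta_pos": [0.3,-0.06,0.4],"yaw": 0}
  ]
}}

```text
t: 27.32
tcp_pos: [0.4764, 0.0932, 0.0907]
tool_rot: [0.995, -0.101, -0.003, 0.004]
force: [-0.7, 0.1, -1.4]
finger_gap: 0.154
```

```bash
python3 st.py
```

```text
27.32 [476.44  93.17  90.66] yaw -0.2029 F [-0.67  0.08 -1.35] T [0.066 0.141 0.007] gap 0.154 q6 [-0.03  0.58  1.9  -0.01  0.67  1.75]
tcp block x -127.1 y 0.3 tip x -51.1 tiltfwd -0.0046 lat -0.0076
```

Emit:
{"op": "send_rows", "data": {
  "commands": [
    {"delta_pos": [0.37,-0.075,0.36],"yaw": 0},
    {"delta_pos": [0.4,-0.08,0.34],"yaw": 0},
    {"delta_pos": [0.4,-0.08,0.3],"yaw": 0},
    {"delta_pos": [0.42,-0.085,0.26],"yaw": 0}
  ]
}}

```text
t: 27.82
tcp_pos: [0.4937, 0.0897, 0.1043]
tool_rot: [0.995, -0.101, -0.002, 0.004]
force: [-0.2, 0.0, -1.1]
finger_gap: 0.147
```

```bash
python3 st.py
```

```text
27.82 [493.68  89.7  104.32] yaw -0.203 F [-0.22  0.02 -1.13] T [0.031 0.06  0.017] gap 0.147 q6 [-0.04  0.57  1.85 -0.01  0.73  1.74]
tcp block x -109.5 y 0.4 tip x -33.5 tiltfwd -0.0040 lat -0.0075
```

Emit:
{"op": "send_rows", "data": {
  "commands": [
    {"delta_pos": [0.4,-0.08,0.2],"yaw": 0},
    {"delta_pos": [0.4,-0.08,0.15],"yaw": 0},
    {"delta_pos": [0.4,-0.08,0.08],"yaw": 0}
  ]
}}

```text
t: 28.2
tcp_pos: [0.507, 0.0871, 0.109]
tool_rot: [0.995, -0.101, -0.002, 0.004]
force: [-0.4, -1.1, -1.3]
finger_gap: 0.15
```

Run:
```python
from h import *
exec(open('st.py').read())
a=manip.snapshot("wrist");cv2.imwrite("pics/w7.png",cv2.resize(a[0:220,120:360],None,fx=2.5,fy=2.5))
```

```text
28.2 [507.    87.06 109.03] yaw -0.203 F [-0.37 -1.08 -1.28] T [0.036 0.053 0.03 ] gap 0.15 q6 [-0.04  0.57  1.81 -0.01  0.76  1.74]
tcp block x -96.0 y 0.5 tip x -20.0 tiltfwd -0.0030 lat -0.0074
```

View pics/w7.png

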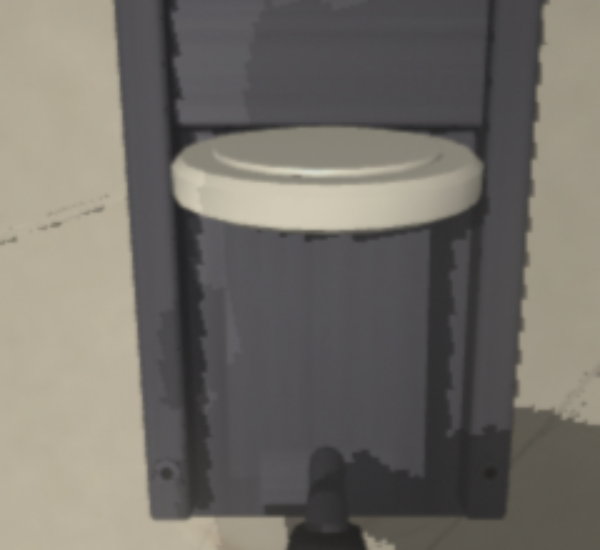

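The crop shows the disc standing steeply against the step, leaning on the blade, land side away from the camera's near side. I'll keep pushing forward to topple it.

Emit:
{"op": "send_rows", "data": {
  "commands": [
    {"delta_pos": [0.35,-0.07,0.03],"yaw": 0},
    {"delta_pos": [0.35,-0.07,0.02],"yaw": 0},
    {"delta_pos": [0.35,-0.07,0],"yaw": 0},
    {"delta_pos": [0.35,-0.07,0],"yaw": 0}
  ]
}}

```text
t: 28.75
tcp_pos: [0.5227, 0.0839, 0.1095]
tool_rot: [0.995, -0.101, -0.001, 0.004]
force: [0.1, -0.2, -0.4]
finger_gap: 0.147
```

```bash
python3 st.py
```

```text
28.75 [522.74  83.93 109.5 ] yaw -0.2031 F [ 0.12 -0.2  -0.4 ] T [ 0.013  0.027 -0.037] gap 0.147 q6 [-0.05  0.58  1.78 -0.01  0.78  1.73]
tcp block x -79.9 y 0.6 tip x -3.9 tiltfwd -0.0018 lat -0.0073
```

Emit:
{"op": "send_rows", "data": {
  "commands": [
    {"delta_pos": [0.35,-0.07,0],"yaw": 0},
    {"delta_pos": [0.35,-0.07,0],"yaw": 0},
    {"delta_pos": [0.35,-0.07,0],"yaw": 0}
  ]
}}

```text
t: 29.12
tcp_pos: [0.534, 0.0817, 0.1094]
tool_rot: [0.995, -0.101, -0.001, 0.004]
force: [-0.0, 1.1, -1.2]
finger_gap: 0.15
```

Run:
```python
from h import *
exec(open('st.py').read())
b=manip.snapshot("wrist");cv2.imwrite("pics/w8.png",b)
g=cv2.cvtColor(b,6).astype(int);m=(g>150)[:200,185:325];v,u=np.nonzero(m);print('white rows',v.min(),v.max(),'cols',u.min()+185,u.max()+185,'n',m.sum())
```

```text
29.12 [534.05  81.67 109.42] yaw -0.203 F [-0.    1.09 -1.23] T [ 0.02  -0.02   0.011] gap 0.15 q6 [-0.05  0.59  1.75 -0.01  0.8   1.73]
tcp block x -68.4 y 0.7 tip x 7.6 tiltfwd -0.0017 lat -0.0073
white rows 0 87 cols 194 307 n 9026
```

Emit:
{"op": "send_rows", "data": {
  "commands": [
    {"delta_pos": [-1.2,0.24,0],"yaw": 0},
    {"delta_pos": [-1.2,0.24,0],"yaw": 0},
    {"delta_pos": [-0.6,0.12,0],"yaw": 0},
    {"delta_pos": [0,0,0],"yaw": 0}
  ]
}}

```text
t: 29.68
tcp_pos: [0.5009, 0.0882, 0.1094]
tool_rot: [0.995, -0.101, -0.002, 0.004]
force: [0.8, -0.4, -0.9]
finger_gap: 0.149
```

Run:
```python
from h import *
exec(open('st.py').read())
b=manip.snapshot("wrist");cv2.imwrite("pics/w9.png",cv2.resize(b[0:220,120:360],None,fx=2.5,fy=2.5));K,M=cam('wrist',s)
g=cv2.cvtColor(b,6).astype(int);m=(g>140)[:200,185:325].astype(np.uint8);v,u=np.nonzero(m);print('white rows',v.min(),v.max(),'cols',u.min()+185,u.max()+185,'n',m.sum())
p=ray(K,M,[[252,v.max()]],.0375)[0,:2]*1000;print('near rim x',p@ex-575,p@[-ex[1],ex[0]]-187)
```

```text
29.68 [500.91  88.2  109.41] yaw -0.2028 F [ 0.79 -0.42 -0.9 ] T [ 0.024 -0.018 -0.032] gap 0.149 q6 [-0.04  0.57  1.83 -0.01  0.75  1.74]
tcp block x -102.2 y 0.4 tip x -26.2 tiltfwd -0.0031 lat -0.0075
white rows 0 199 cols 193 307 n 4031
near rim x -104.16335183867358 -1.4174321244992427
```

View pics/w9.png

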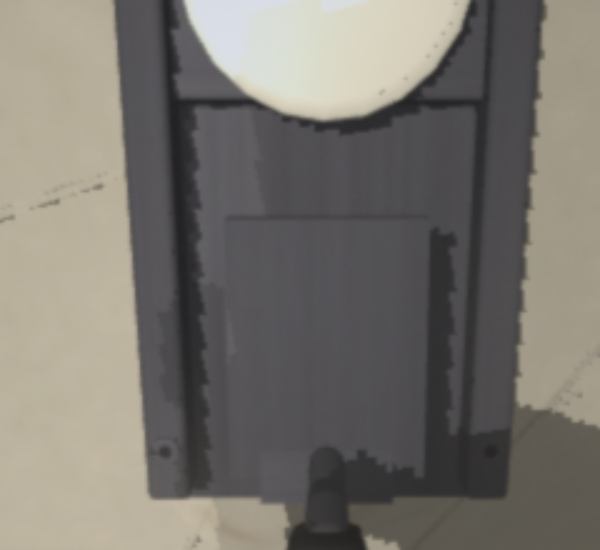

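The disc lies plain face up on the upper deck, with its near rim at crop (330,122) just overhanging the step. Next I lower the tip to rim height and push it home.

Emit:
{"op": "send_rows", "data": {
  "commands": [
    {"delta_pos": [-0.3,0.06,-1.0],"yaw": 0},
    {"delta_pos": [0,0,-1.0],"yaw": 0},
    {"delta_pos": [0,0,-0.6],"yaw": 0},
    {"delta_pos": [0,0,-0.2],"yaw": 0},
    {"delta_pos": [0,0,0],"yaw": 0}
  ]
}}

```text
t: 30.35
tcp_pos: [0.4991, 0.0885, 0.0788]
tool_rot: [0.995, -0.101, -0.001, 0.004]
force: [-0.7, 0.4, -1.4]
finger_gap: 0.153
```

```bash
python3 st.py
python3 - <<'E'
from h import *
s=dict(tcp_pos=np.array([.50091,.0882,.10941]),tool_rot=np.array([.995,-.101,-.002,.004]));K,M=cam('wrist',s)
ex=np.array([np.cos(-.203),np.sin(-.203)])
for uv,z in(([252,48.8],.0375),([252,86],.069)):
  p=ray(K,M,[uv],z)[0,:2]*1000;print(p@ex-575,p@[-ex[1],ex[0]]-187)
E
```

```text
30.35 [499.14  88.53  78.85] yaw -0.2032 F [-0.67  0.4  -1.41] T [-0.005 -0.002  0.013] gap 0.153 q6 [-0.04  0.62  1.85 -0.01  0.68  1.74]
tcp block x -104.0 y 0.3 tip x -28.0 tiltfwd -0.0021 lat -0.0074
-6.154022704216686 -1.1867339401903223
-27.651703984397273 -0.8096538938872868
```

Emit:
{"op": "send_rows", "data": {
  "commands": [
    {"delta_pos": [0,0,-0.3],"yaw": 0},
    {"delta_pos": [0,0,-0.12],"yaw": 0},
    {"delta_pos": [0.5,-0.1,0],"yaw": 0},
    {"delta_pos": [0.5,-0.1,0],"yaw": 0},
    {"delta_pos": [0.4,-0.08,0],"yaw": 0}
  ]
}}

```text
t: 30.98
tcp_pos: [0.5147, 0.0855, 0.075]
tool_rot: [0.995, -0.101, -0.0, 0.003]
force: [-0.1, -0.6, -2.3]
finger_gap: 0.151
```

```bash
python3 st.py
```

```text
30.98 [514.75  85.54  75.  ] yaw -0.2032 F [-0.12 -0.63 -2.26] T [ 0.019 -0.031 -0.083] gap 0.151 q6 [-0.05  0.64  1.82 -0.01  0.69  1.74]
tcp block x -88.1 y 0.6 tip x -12.1 tiltfwd -0.0002 lat -0.0070
```

Emit:
{"op": "send_rows", "data": {
  "commands": [
    {"delta_pos": [0.2,-0.04,-0.12],"yaw": 0},
    {"delta_pos": [0.2,-0.04,0],"yaw": 0},
    {"delta_pos": [0.2,-0.04,0],"yaw": 0},
    {"delta_pos": [0.2,-0.04,0],"yaw": 0},
    {"delta_pos": [0.2,-0.04,0],"yaw": 0},
    {"delta_pos": [0.2,-0.04,0],"yaw": 0}
  ]
}}

```text
t: 31.72
tcp_pos: [0.5266, 0.0831, 0.0736]
tool_rot: [0.995, -0.101, -0.002, 0.004]
force: [-0.4, 0.5, -1.5]
finger_gap: 0.148
```

```bash
python3 st.py
```

```text
31.73 [526.65  83.07  73.62] yaw -0.2033 F [-0.42  0.51 -1.5 ] T [0.051 0.169 0.   ] gap 0.148 q6 [-0.05  0.65  1.79 -0.01  0.71  1.73]
tcp block x -75.9 y 0.5 tip x 0.1 tiltfwd -0.0025 lat -0.0073
```

Emit:
{"op": "send_rows", "data": {
  "commands": [
    {"delta_pos": [0.2,-0.04,0],"yaw": 0},
    {"delta_pos": [0.2,-0.04,0],"yaw": 0},
    {"delta_pos": [0.15,-0.03,0],"yaw": 0}
  ]
}}

```text
t: 32.1
tcp_pos: [0.5322, 0.082, 0.0736]
tool_rot: [0.995, -0.101, -0.002, 0.004]
force: [-1.0, -0.6, -1.1]
finger_gap: 0.15
```

```bash
python3 st.py
```

```text
32.1 [532.21  81.96  73.57] yaw -0.2032 F [-0.96 -0.61 -1.13] T [0.057 0.087 0.092] gap 0.15 q6 [-0.05  0.65  1.77 -0.01  0.72  1.73]
tcp block x -70.2 y 0.6 tip x 5.8 tiltfwd -0.0031 lat -0.0074
```

Emit:
{"op": "send_rows", "data": {
  "commands": [
    {"delta_pos": [0.15,-0.03,0],"yaw": 0},
    {"delta_pos": [0.15,-0.03,0],"yaw": 0},
    {"delta_pos": [0.12,-0.024,0],"yaw": 0}
  ]
}}

```text
t: 32.48
tcp_pos: [0.5367, 0.081, 0.0736]
tool_rot: [0.995, -0.101, -0.002, 0.004]
force: [-1.6, 0.5, -0.7]
finger_gap: 0.147
```

```bash
python3 st.py
```

```text
32.48 [536.68  81.03  73.56] yaw -0.2033 F [-1.65  0.5  -0.67] T [0.066 0.133 0.043] gap 0.147 q6 [-0.05  0.66  1.76 -0.01  0.73  1.73]
tcp block x -65.7 y 0.6 tip x 10.3 tiltfwd -0.0032 lat -0.0074
```

Emit:
{"op": "send_rows", "data": {
  "commands": [
    {"delta_pos": [0.1,-0.02,0],"yaw": 0},
    {"delta_pos": [0.1,-0.02,0],"yaw": 0}
  ]
}}

```text
t: 32.72
tcp_pos: [0.5388, 0.0806, 0.0736]
tool_rot: [0.995, -0.101, -0.002, 0.004]
force: [-0.4, -0.0, -1.0]
finger_gap: 0.152
```

Emit:
{"op": "send_rows", "data": {
  "commands": [
    {"delta_pos": [0.08,-0.016,0],"yaw": 0},
    {"delta_pos": [0.08,-0.016,0],"yaw": 0}
  ]
}}

```text
t: 32.98
tcp_pos: [0.5404, 0.0803, 0.0735]
tool_rot: [0.995, -0.101, -0.002, 0.004]
force: [-0.8, 1.0, -1.6]
finger_gap: 0.148
```

```bash
python3 st.py
```

```text
32.98 [540.45  80.28  73.53] yaw -0.2032 F [-0.8   0.99 -1.61] T [-0.005  0.16   0.002] gap 0.148 q6 [-0.05  0.66  1.75 -0.01  0.73  1.73]
tcp block x -61.8 y 0.6 tip x 14.2 tiltfwd -0.0034 lat -0.0074
```

Emit:
{"op": "send_rows", "data": {
  "commands": [
    {"delta_pos": [0.07,-0.014,0],"yaw": 0},
    {"delta_pos": [0.07,-0.014,0],"yaw": 0}
  ]
}}

```text
t: 33.22
tcp_pos: [0.5419, 0.08, 0.0735]
tool_rot: [0.995, -0.101, -0.002, 0.004]
force: [-0.2, -0.6, -0.8]
finger_gap: 0.149
```

Emit:
{"op": "send_rows", "data": {
  "commands": [
    {"delta_pos": [0.06,-0.012,0],"yaw": 0},
    {"delta_pos": [0.06,-0.012,0],"yaw": 0}
  ]
}}

```text
t: 33.48
tcp_pos: [0.5432, 0.0797, 0.0735]
tool_rot: [0.995, -0.101, -0.002, 0.004]
force: [-0.5, 0.4, -0.7]
finger_gap: 0.149
```

Emit:
{"op": "send_rows", "data": {
  "commands": [
    {"delta_pos": [0.06,-0.012,0],"yaw": 0},
    {"delta_pos": [0.06,-0.012,0],"yaw": 0}
  ]
}}

```text
t: 33.72
tcp_pos: [0.5438, 0.0796, 0.0735]
tool_rot: [0.995, -0.101, -0.003, 0.004]
force: [-2.0, 0.0, -0.4]
finger_gap: 0.149
```

```bash
python3 st.py
```

```text
33.73 [543.77  79.56  73.46] yaw -0.2033 F [-2.04  0.04 -0.37] T [ 0.115  0.352 -0.012] gap 0.149 q6 [-0.05  0.66  1.74 -0.01  0.74  1.73]
tcp block x -58.4 y 0.6 tip x 17.6 tiltfwd -0.0051 lat -0.0076
```

Emit:
{"op": "send_rows", "data": {
  "commands": [
    {"delta_pos": [0.06,-0.012,0],"yaw": 0},
    {"delta_pos": [0.06,-0.012,0],"yaw": 0}
  ]
}}

```text
t: 33.98
tcp_pos: [0.5439, 0.0796, 0.0733]
tool_rot: [0.995, -0.101, -0.004, 0.003]
force: [-2.9, 0.5, 0.8]
finger_gap: 0.147
```

```bash
python3 st.py
```

```text
33.98 [543.91  79.55  73.32] yaw -0.2032 F [-2.86  0.48  0.81] T [ 0.127  0.457 -0.044] gap 0.147 q6 [-0.05  0.67  1.74 -0.01  0.74  1.73]
tcp block x -58.3 y 0.6 tip x 17.7 tiltfwd -0.0075 lat -0.0078
```

Emit:
{"op": "send_rows", "data": {
  "commands": [
    {"delta_pos": [-0.5,0.1,0],"yaw": 0},
    {"delta_pos": [-2.0,0.4,0.2],"yaw": 0},
    {"delta_pos": [-2.0,0.4,1],"yaw": 0},
    {"delta_pos": [-1.0,0.2,3],"yaw": 0},
    {"delta_pos": [0,0,1],"yaw": 0},
    {"delta_pos": [0,0,0],"yaw": 0}
  ]
}}

```text
t: 34.72
tcp_pos: [0.4922, 0.09, 0.1266]
tool_rot: [0.995, -0.102, 0.002, 0.003]
force: [0.1, 0.2, -0.6]
finger_gap: 0.149
```

Run:
```python
from h import *
exec(open('st.py').read())
b=manip.snapshot("wrist");cv2.imwrite("pics/w10.png",b);K,M=cam('wrist',s)
g=cv2.cvtColor(b,6).astype(int);m=(g>150).astype(np.uint8);m[:,:190]=0;m[:,315:]=0;m[120:]=0
v,u=np.nonzero(m);print(v.min(),v.max(),u.min(),u.max(),m.sum())
if len(v):
  k=v.max();p=ray(K,M,[[u[v==k].mean(),k+.5]],.0375)[0,:2]*1000;print('near rim',p@ex-575,p@[-ex[1],ex[0]]-187)
```

```text
34.73 [492.21  90.04 126.64] yaw -0.2034 F [ 0.05  0.17 -0.57] T [-0.012 -0.046 -0.012] gap 0.149 q6 [-0.04  0.53  1.84 -0.01  0.77  1.74]
tcp block x -111.1 y 0.4 tip x -35.1 tiltfwd 0.0043 lat -0.0065
0 0 245 254 10
near rim 15.812987556220378 0.32405497876280265
```

Emit:
{"op": "send_rows", "data": {
  "commands": [
    {"delta_pos": [3.5,-0.7,1.5],"yaw": 0},
    {"delta_pos": [3.5,-0.7,0],"yaw": 0},
    {"delta_pos": [0,0,0],"yaw": 0}
  ]
}}

```text
t: 35.15
tcp_pos: [0.5635, 0.0752, 0.1387]
tool_rot: [0.995, -0.102, -0.0, 0.004]
force: [-0.7, 0.2, -1.4]
finger_gap: 0.148
```

Run:
```python
from h import *
exec(open('st.py').read())
b=manip.snapshot("wrist");cv2.imwrite("pics/w11.png",cv2.resize(b[0:200,120:360],None,fx=3,fy=3,interpolation=2));cv2.imwrite("pics/w11f.png",b)
np.save("w11.npy",np.r_[s['tcp_pos'],s['tool_rot']])
```

```text
35.15 [563.51  75.23 138.72] yaw -0.2038 F [-0.7   0.19 -1.38] T [-0.009  0.051  0.044] gap 0.148 q6 [-0.06  0.58  1.66 -0.01  0.91  1.72]
tcp block x -38.2 y 0.3 tip x 37.8 tiltfwd 0.0001 lat -0.0073
```

View pics/w11.png

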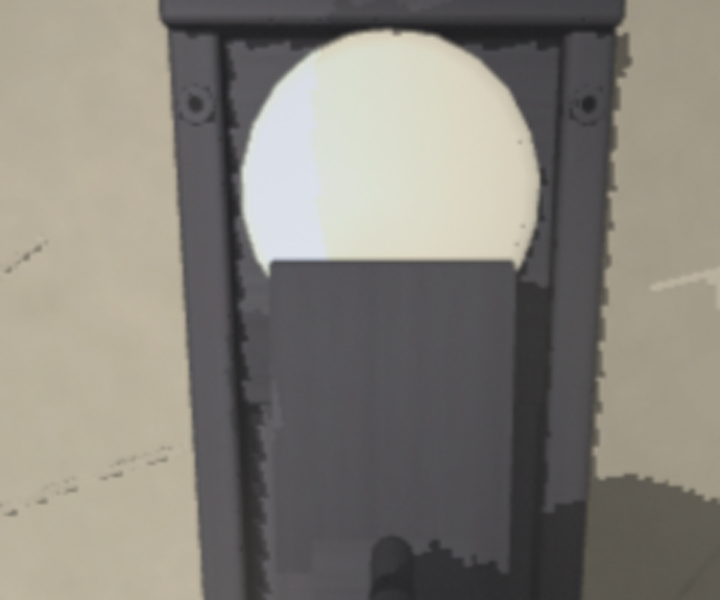

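The disc's far edge (crop v≈30) sits right at the rail edge (v≈27), centred between the cheeks and plain face up. Now I put the spatula down to the right.

Emit:
{"op": "send_rows", "data": {
  "commands": [
    {"delta_pos": [-2.3,-5.4,0],"yaw": 0},
    {"delta_pos": [-2.3,-5.4,0],"yaw": 0},
    {"delta_pos": [-2.3,-5.4,0],"yaw": 0},
    {"delta_pos": [-2.3,-5.4,0],"yaw": 0},
    {"delta_pos": [-1.5,-3.5,0],"yaw": 0},
    {"delta_pos": [0,0,-2],"yaw": 0},
    {"delta_pos": [0,0,-3],"yaw": 0},
    {"delta_pos": [0,0,-2],"yaw": 0},
    {"delta_pos": [0,0,0],"yaw": 0}
  ]
}}

```text
t: 36.33
tcp_pos: [0.4412, -0.1765, 0.061]
tool_rot: [0.995, -0.101, -0.009, 0.0]
force: [-1.0, -0.7, -1.0]
finger_gap: 0.147
```

```bash
python3 st.py
```

```text
36.33 [ 441.18 -176.52   61.03] yaw -0.2017 F [-1.   -0.73 -0.96] T [ 0.001  0.052 -0.014] gap 0.147 q6 [-0.61  0.63  1.93 -0.02  0.59  1.18]
tcp block x -107.3 y -271.0 tip x -31.3 tiltfwd -0.0176 lat -0.0028
```

Emit:
{"op": "send_rows", "data": {
  "commands": [
    {"delta_pos": [0,0,-0.8],"yaw": 0},
    {"delta_pos": [0,0,-0.6],"yaw": 0},
    {"delta_pos": [0,0,-0.2],"yaw": 0},
    {"delta_pos": [0,0,-0.1],"yaw": 0},
    {"delta_pos": [0,0,-0.1],"yaw": 0}
  ]
}}

```text
t: 36.95
tcp_pos: [0.4418, -0.1763, 0.0436]
tool_rot: [0.995, -0.1, -0.008, 0.001]
force: [0.2, 0.3, -2.1]
finger_gap: 0.148
```

Emit:
{"op": "send_rows", "data": {
  "commands": [
    {"delta_pos": [0,0,-0.1],"yaw": 0},
    {"delta_pos": [0,0,-0.15],"yaw": 0},
    {"delta_pos": [0,0,-0.15],"yaw": 0},
    {"delta_pos": [0,0,-0.15],"yaw": 0}
  ],
  "grip": 0.685,
  "force": 20
}}

```text
t: 37.45
tcp_pos: [0.4406, -0.1761, 0.0389]
tool_rot: [0.995, -0.1, -0.009, 0.001]
force: [-4.0, -1.1, 5.5]
finger_gap: 0.161
```

```bash
python3 st.py
```

```text
37.45 [ 440.64 -176.09   38.93] yaw -0.2005 F [-4.04 -1.09  5.48] T [-0.171  0.288 -0.08 ] gap 0.161 q6 [-0.61  0.68  1.94 -0.02  0.54  1.18]
tcp block x -107.9 y -270.6 tip x -31.9 tiltfwd -0.0168 lat -0.0039
```

Rotating back works. I'll press on until the heel comes down to the worktop.

Emit:
{"op": "send_rows", "data": {
  "commands": [
    {"delta_pos": [0,0,-0.15],"yaw": 0},
    {"delta_pos": [0,0,-0.15],"yaw": 0},
    {"delta_pos": [0,0,-0.15],"yaw": 0},
    {"delta_pos": [0,0,-0.15],"yaw": 0},
    {"delta_pos": [0,0,-0.15],"yaw": 0},
    {"delta_pos": [0,0,-0.15],"yaw": 0}
  ]
}}

```text
t: 38.2
tcp_pos: [0.4367, -0.1754, 0.0328]
tool_rot: [0.995, -0.1, -0.011, 0.001]
force: [-4.1, 1.5, 13.6]
finger_gap: 0.156
```

```bash
python3 st.py
```

```text
38.2 [ 436.66 -175.37   32.82] yaw -0.2008 F [-4.15  1.52 13.59] T [ 0.112  0.192 -0.013] gap 0.156 q6 [-0.61  0.69  1.95 -0.02  0.52  1.18]
tcp block x -112.0 y -270.7 tip x -36.0 tiltfwd -0.0216 lat -0.0039
```

Emit:
{"op": "send_rows", "data": {
  "commands": [
    {"delta_pos": [0,0,-0.15],"yaw": 0},
    {"delta_pos": [0,0,-0.15],"yaw": 0},
    {"delta_pos": [0,0,-0.15],"yaw": 0},
    {"delta_pos": [0,0,-0.15],"yaw": 0}
  ]
}}

```text
t: 38.7
tcp_pos: [0.4364, -0.1753, 0.0325]
tool_rot: [0.995, -0.1, -0.009, 0.002]
force: [-2.4, 2.2, 15.0]
finger_gap: 0.162
```

```bash
python3 st.py
```

```text
38.7 [ 436.41 -175.33   32.53] yaw -0.2005 F [-2.44  2.19 15.02] T [ 0.147  0.206 -0.006] gap 0.162 q6 [-0.61  0.69  1.95 -0.03  0.52  1.18]
tcp block x -112.2 y -270.7 tip x -36.2 tiltfwd -0.0182 lat -0.0056
```

Emit:
{"op": "send_rows", "data": {
  "commands": [
    {"delta_pos": [0,0,0.03],"yaw": 0},
    {"delta_pos": [0,0,0],"yaw": 0}
  ]
}}

```text
t: 38.95
tcp_pos: [0.4368, -0.1755, 0.0334]
tool_rot: [0.995, -0.1, -0.009, 0.002]
force: [0.2, 0.8, -1.2]
finger_gap: 0.157
```

Emit:
{"op": "send_rows", "data": {
  "commands": [
    {"delta_pos": [0,0,0],"yaw": 0},
    {"delta_pos": [0,0,0],"yaw": 0},
    {"delta_pos": [0,0,0],"yaw": 0},
    {"delta_pos": [0,0,0],"yaw": 0},
    {"delta_pos": [0,0,0],"yaw": 0}
  ],
  "grip": -1
}}

```text
t: 39.58
tcp_pos: [0.4371, -0.1757, 0.0327]
tool_rot: [0.995, -0.1, -0.009, 0.002]
force: [0.3, -0.2, -0.8]
finger_gap: 1.002
```

Emit:
{"op": "send_rows", "data": {
  "commands": [
    {"delta_pos": [0,0,2],"yaw": 0},
    {"delta_pos": [0,0,4],"yaw": 0},
    {"delta_pos": [0,0,5],"yaw": 0},
    {"delta_pos": [0,0,4],"yaw": 0},
    {"delta_pos": [0,0,0],"yaw": 0},
    {"delta_pos": [0,0,0],"yaw": 0}
  ]
}}

```text
t: 40.33
tcp_pos: [0.4355, -0.1748, 0.186]
tool_rot: [0.995, -0.1, -0.01, 0.001]
force: [-0.8, 0.9, 0.2]
finger_gap: 0.996
```

Run:
```python
from h import *
exec(open('st.py').read())
b=manip.snapshot("wrist");cv2.imwrite("pics/w12.png",b);K,M=cam('wrist',s)
g=cv2.cvtColor(b,6);
for th in(50,60):
  m=(g<th).astype(np.uint8);m[235:]=0;m[:,:190]=0;m[:,320:]=0
  for c in cv2.findContours(m,0,1)[0]:
    if cv2.contourArea(c)>200:
        w=ray(K,M,c[:,0],.057)[:,:2]*1000;print(th,cv2.boundingRect(c),cv2.minAreaRect(w.astype(np.float32)))
t=manip.snapshot("top");cv2.imwrite("pics/top9.png",t);K,M=cam('top');gt=cv2.cvtColor(t,6)
m=(gt>160).astype(np.uint8);m[:150]=0;m[210:]=0;m[:,:205]=0;m[:,240:]=0
for c in cv2.findContours(m,0,1)[0]:
    if cv2.contourArea(c)>30:
        x,y,wd,h=cv2.boundingRect(c);mm=cv2.moments(c);p=ray(K,M,[[mm['m10']/mm['m00'],mm['m01']/mm['m00']]],.0395)[0,:2]*1000;print('disc',p@ex-575,p@[-ex[1],ex[0]]-187,wd,h)
# bystander change top0 vs top9
a=cv2.imread("pics/top0.png");d=cv2.absdiff(a,t).max(2)
for n,(u0,v0,u1,v1) in dict(left=(136,135,185,260),tape=(340,175,376,212)).items():print(n,(d[v0:v1,u0:u1]>50).sum())
```

```text
40.33 [ 435.55 -174.76  185.97] yaw -0.201 F [-0.82  0.92  0.19] T [ 0.    -0.017  0.019] gap 0.996 q6 [-0.61  0.4   1.85 -0.02  0.91  1.17]
tcp block x -113.2 y -270.4 tip x -37.2 tiltfwd -0.0195 lat -0.0048
50 (241, 156, 19, 79) ((413.45269775390625, -169.118896484375), (14.737283706665039, 74.48133850097656), 75.25971984863281)
60 (241, 149, 20, 86) ((416.2059020996094, -170.29798889160156), (15.699006080627441, 80.50590515136719), 75.26834106445312)
disc 51.26995044860587 -0.6899545425004021 19 18
left 455
tape 0
```

```bash
python3 - <<'E'
from h import *
a=cv2.imread("pics/top0.png");t=cv2.imread("pics/top9.png");d=cv2.absdiff(a,t).max(2)
v,u=np.nonzero(d[135:260,136:185]>50);print('diff box',u.min()+136,u.max()+136,v.min()+135,v.max()+135)
for i in(a,t):
    h=cv2.cvtColor(i,40);m=((h[...,0]>100)&(h[...,0]<130)&(h[...,1]>110)).astype(np.uint8);m[:,200:]=0;m[:,136:];m[:150]=0;m[210:]=0;m[:,:138]=0
    print([tuple(np.round(c,1)) for c in cv2.connectedComponentsWithStats(m)[3][1:]])
# beaker shift by phase correlation
g=lambda i:cv2.Canny(cv2.cvtColor(i,6)[205:235,142:172],40,120).astype(np.float32)
print(cv2.phaseCorrelate(g(a),g(t)))
print('mean levels left',a[205:255,140:180].mean(),t[205:255,140:180].mean())
E
python3 st.py | head -1
```

```text
diff box 164 184 223 259
[(np.float64(165.5), np.float64(182.5)), (np.float64(146.2), np.float64(187.2)), (np.float64(156.0), np.float64(194.0)), (np.float64(175.5), np.float64(195.5))]
[(np.float64(165.5), np.float64(182.5)), (np.float64(146.2), np.float64(187.2)), (np.float64(156.1), np.float64(193.9)), (np.float64(175.4), np.float64(195.2))]
((-0.00996202626354048, -0.04598522348611489), 0.6604702154795329)
mean levels left 137.74183333333335 136.05466666666666
40.42 [ 435.5  -174.72  185.43] yaw -0.201 F [ 0.79 -0.53 -0.87] T [-0.054  0.054  0.025] gap 0.999 q6 [-0.61  0.4   1.85 -0.02  0.91  1.17]
```

The bystanders haven't moved; the changed pixels are bench to the right of and below the beaker, most likely an arm shadow. I'm handing in.

```bash
python3 -c "
from station import manip
print(manip.sign_off())"
```

```text
the job is handed in; nothing more can be done
None
```

The disc is upside down on the upper deck against the back rail, the spatula is standing on the worktop clear of the block, and I handed the job in at about 40.5 s. The hand-in reports no verdict.

- **Blade bend:** Feeling for the blade showed it bent up by about 0.12 rad, too much to slip under the disc level. I loosened the grip and pressed the heel lightly on the back rail, which tipped the spatula nose-down about 0.2 rad. With that tilt the blade went under the disc, turned it over the step and pushed it home.
- **Disc:** The last top view puts its centre at x ≈ 51 mm (target 50) and y ≈ -0.7 mm in my block frame. That estimate is only good to about 2 mm, and the limit is 3 mm, so contact with the rail rests mainly on feel: the push stopped dead at about 3 N. The wrist view also shows the disc's far edge at the rail.
- **Spatula:** It is released and about 27 cm to the right of the block. Its handle measures about 80 × 15 mm from above, so it is upright.
- **Forces:** The largest force between spatula and block was about 10 N, read at the wrist while the tip dragged on the lower deck (limit 12 N).
- **Bystanders:** The vials and beaker match the first picture to within 0.3 px, and the tape roll's patch is unchanged. One patch beside the beaker did change; I took it for an arm shadow and did not view it.

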